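Set a shoe last in the length gauge

ROBOT

A 7-joint arm with a two-finger parallel gripper is mounted at the origin on the work surface. World frame = base frame: x ahead of the robot, y to its left, z up, the work surface at z = 0. Lengths are in m, angles in rad, forces in N, time in s.
With the tool pointing down it reaches from about 0.425 to 0.925 m from the base axis. Payload 6.8 kg.
Tool frame: the origin (TCP) lies on the centre line of the jaws, within the pads' length; the fingertips stand 14 mm ahead of it and the grasp point (between the pads) lies 5 mm behind it; y points along the fingers, x is the direction in which the jaws open and shut, and the axes are right-handed (so a half turn about y gives the same grasp; the last joint's range is limited). The gripper opens to 85 mm and grips with 20 to 120 N. Pads are 22 mm wide; open, the fingers measure 114 mm over their backs; the gripper's body (76 mm by 85 mm) begins 54 mm behind the grasp point. The pads swing forward as they close: fully open they stand 13 mm farther back than shut.
Start: joints at [-1.456, 0.477, 0.022, 1.555, -0.011, 1.109, -0.083], TCP at [0.149, 0.658, 0.245] pointing down, gripper open.
Joint ranges: [-2.96, 2.96], [-0.34, 2.1], [-1.41, 1.46], [0.24, 2.44], [-1.37, 4.51], [0.17, 1.92], [-2.96, 2.96]. Speed limits (rad/s): [2.39, 2.39, 3.14, 3.14, 3.14, 3.14, 3.14].

INTERFACE

Orientations are given as a rotation vector (axis times angle).
In Python, from bench import get_obs, vision, ticket gives the robot as it stands. The module is installed in compiled form; this text tells all that it offers.
- The arm moves only by the tool jog_arm, never from a script. Its argument "motion" is a list of rows, each an object of numbers: "gripper": the finger opening in mm, from 0 to 85.4; "tx", "ty", "tz": the shift along the tool's x, y, z in mm; "ax", "ay", "az": the turn, a rotation vector about the tool's x, y, z in rad. In form: [{"gripper": .., "tx": .., "ty": .., "tz": .., "ax": .., "ay": .., "az": ..}, ...]. A call has 1 to 12 rows; each row shifts and turns the commanded pose from where the row before left it, along the tool's axes as they then stand; what a row does not reach is not made up. A row lasts 1/10 s, in which the tool goes at most 50 mm and 8.59 degrees, less where a joint would pass 70% of its speed; a pose out of reach is approached as far as the arm can. A call is refused whole if a number of a shift passes 50 or a number of a turn 0.15, either way. A call with a gripper value outside its range is refused whole. The fingers move at their own pace and stop on an object; "newtons" is the grip in N (left out, the last holds). Time passes only in rows, so rows that do not move let the fingers close. It gives the time, the measured TCP pose, the force and the opening at its end, in the units of the state.
- get_obs(): the state, without advancing time (a new reading comes with each control period).
- vision.grab_frame(name): name is "scene" or "side" or "wrist"; returns the picture (480x640x3 uint8, red, green, blue); there is no depth.
- vision.get_calibration(name): a dict with "camera_matrix" (3x3 intrinsics, pixels), "world_from_camera" (4x4, takes a point from camera to world coordinates). Camera axes: x right, y down, z forward; pixel columns grow to the right and rows downward; lengths in m; the calibration is good to about 2 mm. The wrist camera is an equidistant fisheye: a pixel r from the principal point sees the ray r / f radians off the axis. A picture is of the moment at which its call begins: read the wrist's pose just before it. get_calibration takes no time and is no camera call; for the wrist camera it gives the pose at the moment of the call.
- ticket.hand_in(): hands the job in, once; it reports no verdict.
The state is a dict: "clock": time; "joints": joint angles; "qvel": joint speeds; "tau": joint torques, N m; "tcp_pos": TCP position; "orientation": TCP orientation; "contact_force": force on the tool from outside, world axes, zero at the start; "moment": the same for the moment, N m; "grip_width": finger opening in m.
Only numpy, scipy, OpenCV 4.12 (cv2) and the standard library are available. Lean on these libraries where they do the work, as an engineer would, in place of code of your own. Each camera call takes 0.05 s, during which the arm holds its last target.

TASK

Set the green shoe last for measuring: push it along the grey gauge board, without lifting or tipping it, until its heel is against the blue heel stop and its inner side lies along the aluminium fence. Only then push the orange cursor along the fence until it just touches the toe, leaving the last in place. Leave everything else where it is, and finish clear.

Things in the scene. Friction and masses are not known exactly. Their poses are not given: they have to be found in the camera images.
- green_last: Green plastic shoe last (foot shape), loose, sole down on the gauge; 220 mm long, 78 wide, 85 high at heel, 52 at ball (y = -30), 20 to 28 at toe; 0.3 to 0.6 kg. Origin: centre of underside. +y to the heel (ends at y = +110 heel, -110 toe), +x to the inner side, which faces the fence. Outer side at x = -30 at y = +20, -40 at y = -30. Centre of mass near y = +15. Smooth: friction about 0.3.
- last_heel (a point): Rearmost point of the green last's heel, 20 mm above its underside.
- last_toe (a point): Foremost point of the green last's toe (x = +12, y = -110 mm in the last), 15 mm above its underside.
- last_inner_heel (a point): Point on the inner side of the last's heel that meets the fence (x = +38, y = +81 mm in the last).
- last_inner_ball (a point): Point on the inner side of the last's ball that meets the fence (x = +38, y = -30 mm in the last).
- gauge: Fixed length gauge: grey board 215 x 550 mm, 12 thick. Origin on the table; x across it to the fence, away from the robot; y along it to the heel stop, at the robot's left. Board spans x = -130 to 85, y = -310 to 240. Aluminium fence along y: face at x = 50, 22 wide, 28 high over the board. Blue heel stop: face at y = 150, 25 thick, x = -50 to 70, 45 high over the board.
- gauge_corner (a point): Inner corner of the gauge at the board's top, where the fence's face and the heel stop's face meet (x = +50, y = +150 mm in the gauge); axes as the gauge. With the last home its heel point has y = 0 and its two inner-side points x = 0 here.
- cursor (a joint): Travel of the orange cursor along the fence towards the heel stop, m: 0 at the far right end, at most 0.175; it reads about 0.165 when it touches the toe of a last that is fully home. It stays where it is left; sliding takes about 2 N plus 4 N per m/s.
- cursor_face (a point): Middle of the cursor blade's face towards the toe, 20 mm over the board; axes as the gauge. The blade is a plate 100 mm across the board (x = -52 to +48 mm from here), 12 mm thick, from 4 to 45 mm over the board. Its carriage with a small black knob rides on the fence (top of knob 66 mm over the board).
- cursor_back (a point): Middle of the cursor blade's back face (12 mm behind the face, towards -y), 20 mm over the board: push here towards the heel stop.
- spare_last: Orange shoe last of the same shape as the green one, standing on the table at the left; leave it. Origin: centre of underside.
- brown_counter: Brown U-shaped heel counter shell, 68 x 68 mm, 46 mm high, on the table at the right; leave it. Origin under the middle.
- black_counter: Black U-shaped heel counter shell, same size, at the right; leave it. Origin under the middle.
- brush: Hand brush lying on the table near the robot, about 0.2 m long; leave it.
- glue_jar: Small jar with a yellow cap, 38 mm across, 52 mm high, standing on the board behind the heel stop; leave it. Origin: centre of underside.
- heel_piece: Black rubber heel piece 36 x 40 x 18 mm lying on the near right part of the gauge board; leave it. Origin: centre of underside.
Not all that is in view belongs to the job. Of the things that look like the green_last, the largest one is meant.

How it is judged:
By the outcome, as a careful person would: the job done as asked, in the order asked, and still so for the second after the job is handed in, with the robot touching nothing.
It also fails if it takes over 64 s, if anything falls off the work surface, if the arm or the gripper's body presses on something with over 40 N, if the wrist force passes 120 N, or if a joint passes its speed limit or range.

## Working session

There is one attempt and no reset: what is moved stays moved. The work goes in short steps, Python scripts to look and compute and a tool call to move; the robot and the scene stay as the last step left them, time stands still between calls to the robot, and variables do not carry over. Pictures are saved under pics/ and viewed, and the job is handed in when it is done.

Besides the shell and the picture viewer there is one more tool, called as name([rows], argument=value, ...), one row to a line, values as JSON. jog_arm: Moves the arm, as the interface text tells. Its arguments: {"type":"object","properties":{"motion":{"type":"array"},"newtons":{"type":"number"}},"required":["motion"]}

```bash
ls; mkdir -p pics; python3 - <<'E'
from bench import get_obs, vision
import cv2,numpy as np
for n in ("scene","side","wrist"):
    c=vision.get_calibration(n); print(n,np.round(c["camera_matrix"],1).tolist(),np.round(c["world_from_camera"],3).tolist())
    im=vision.grab_frame(n); cv2.imwrite(f"pics/{n}0.png",im[:,:,::-1])
print(get_obs())
E
```

```text
pics
scene [[532.1, 0.0, 321.1], [0.0, 532.1, 238.6], [0.0, 0.0, 1.0]] [[0.131, 0.539, -0.832, 1.512], [0.991, -0.08, 0.105, -0.126], [-0.01, -0.838, -0.545, 0.742], [0.0, 0.0, 0.0, 1.0]]
side [[573.6, 0.0, 322.9], [0.0, 573.6, 250.2], [0.0, 0.0, 1.0]] [[0.955, -0.143, 0.262, 0.06], [-0.298, -0.457, 0.838, -1.28], [-0.001, -0.878, -0.479, 0.786], [0.0, 0.0, 0.0, 1.0]]
wrist [[371.6, 0.0, 322.9], [0.0, 371.6, 240.9], [0.0, 0.0, 1.0]] [[0.221, 0.934, 0.282, 0.077], [0.975, -0.211, -0.066, 0.675], [-0.002, 0.29, -0.957, 0.373], [0.0, 0.0, 0.0, 1.0]]
{'clock': 0.15, 'joints': array([-1.45609135,  0.477643  ,  0.02239504,  1.55620854, -0.01150913,
        1.10928453, -0.08308573]), 'qvel': array([-4.90934162e-04, -1.27743380e-03,  5.63637979e-04, -3.69080941e-03,
       -3.44981798e-04,  8.99785783e-06, -1.98621640e-03]), 'tau': array([ 2.34573759e-03, -5.96921682e+01,  1.61006168e+00, -2.81490916e+01,
        1.26797214e-02,  6.55457887e-03, -3.01024293e-06]), 'tcp_pos': array([0.14908805, 0.6578909 , 0.24453467]), 'orientation': array([-1.30738682, -1.04278772,  1.04451136]), 'contact_force': array([-0.07322826, -0.29612444,  0.2037642 ]), 'moment': array([-0.03188945, -0.04188896, -0.0230808 ]), 'grip_width': 0.08546914149515397}
```

View pics/scene0.png

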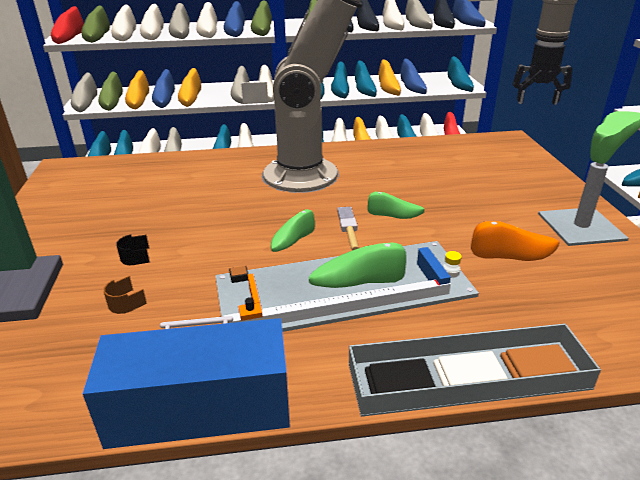

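View pics/side0.png

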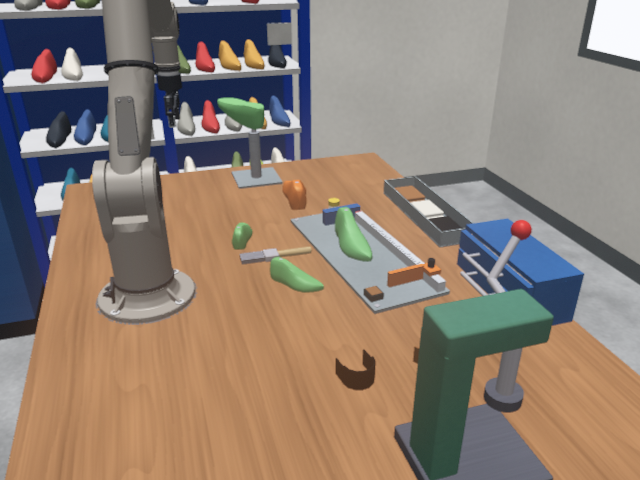

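View pics/wrist0.png

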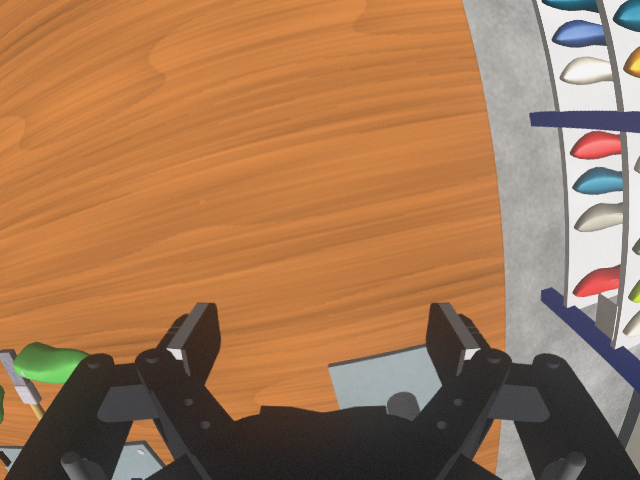

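```bash
python3 - <<'E'
import numpy as np
from scipy.spatial.transform import Rotation as R
print(R.from_rotvec([-1.30738682, -1.04278772,  1.04451136]).as_matrix().round(3))
E
```

```text
[[ 0.221 -0.    -0.975]
 [ 0.975 -0.001  0.221]
 [-0.001 -1.    -0.   ]]
```

The scene view shows the board from (217,285) to (476,292), with the green last at about (360,265), the heel stop at (433,265) and the cursor at (250,298). I'll enlarge crops to measure from.

```bash
python3 - <<'E'
import cv2
a=cv2.imread("pics/scene0.png")[230:340,205:485]; cv2.imwrite("pics/c1.png",cv2.resize(a,(0,0),fx=2.857,fy=2.857,interpolation=cv2.INTER_CUBIC))
a=cv2.imread("pics/side0.png")[190:310,285:445]; cv2.imwrite("pics/c2.png",cv2.resize(a,(0,0),fx=5,fy=5,interpolation=cv2.INTER_CUBIC))
E
```

```text
(no output)
```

View pics/c1.png

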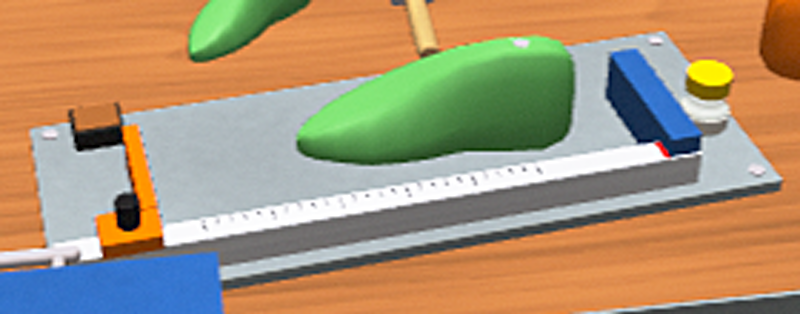

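View pics/c2.png

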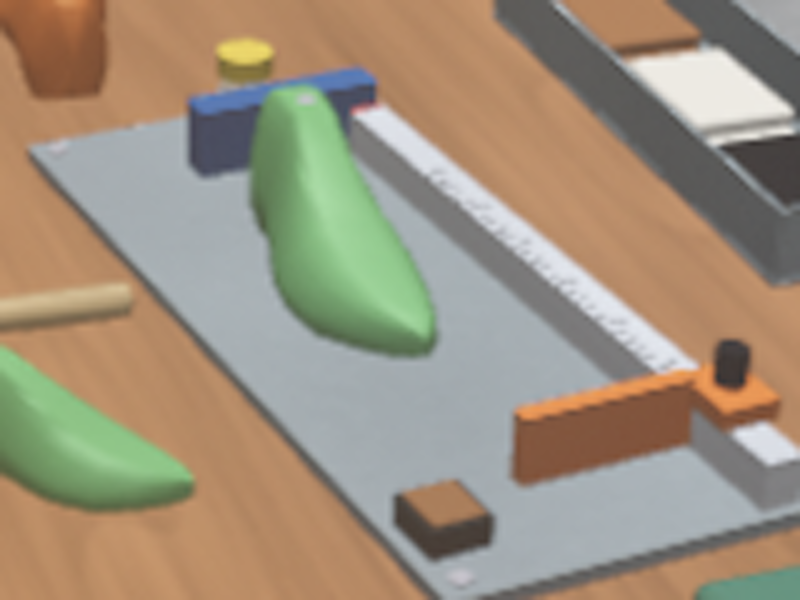

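```bash
cat > h.py <<'E'
import numpy as np, cv2
from bench import get_obs, vision
def unproj(n,uv,C=None):
    c=C or vision.get_calibration(n); K=c["camera_matrix"];T=np.array(c["world_from_camera"])
    x=(uv[0]-K[0][2])/K[0][0]; y=(uv[1]-K[1][2])/K[1][1]
    if n=="wrist":
        r=np.hypot(x,y); d=np.array([x/r*np.sin(r),y/r*np.sin(r),np.cos(r)]) if r>0 else np.array([0,0,1.])
    else: d=np.array([x,y,1.])
    return T[:3,3],T[:3,:3]@(d/np.linalg.norm(d))
def atz(n,uv,z,C=None):
    o,d=unproj(n,uv,C); return o+d*(z-o[2])/d[2]
def proj(n,P,C=None):
    c=C or vision.get_calibration(n); K=np.array(c["camera_matrix"]);T=np.array(c["world_from_camera"])
    P=np.atleast_2d(P); q=(P-T[:3,3])@T[:3,:3]
    if n=="wrist":
        rr=np.hypot(q[:,0],q[:,1]); th=np.arctan2(rr,q[:,2]); xy=q[:,:2]/rr[:,None]*th[:,None]
    else: xy=q[:,:2]/q[:,2:]
    return xy*[K[0,0],K[1,1]]+[K[0,2],K[1,2]]
def tri(*rays):
    A=np.zeros((3,3));b=np.zeros(3)
    for o,d in rays:
        M=np.eye(3)-np.outer(d,d);A+=M;b+=M@o
    p=np.linalg.solve(A,b); return p,[np.linalg.norm((np.eye(3)-np.outer(d,d))@(p-o)) for o,d in rays]
def G2W(p,P):
    c,s=np.cos(p[2]),np.sin(p[2]); P=np.atleast_2d(P)
    return np.c_[p[0]+c*P[:,0]-s*P[:,1],p[1]+s*P[:,0]+c*P[:,1],P[:,2]+(p[3] if len(p)>3 else 0)]
E
python3 - <<'E'
from h import *
from scipy.optimize import least_squares
S=[((-130,240,12),(665,32)),((85,240,12),(780,183)),((-130,-310,12),(32,130)),((-50,150,57),(609,57)),((70,175,57),(699,133)),((-50,175,57),(638,49))]
D=[((-130,240,12),(30,150)),((-50,150,57),(191,100)),((-50,150,12),(203,175)),((-130,-310,12),(440,598))]
sp=np.array([a for a,_ in S])/1000; su=np.array([b for _,b in S])/2.857+[205,230]
dp=np.array([a for a,_ in D])/1000; du=np.array([b for _,b in D])/5+[285,190]
cs,cd=vision.get_calibration("scene"),vision.get_calibration("side")
f=lambda p:np.r_[(proj("scene",G2W(p,sp),cs)-su).ravel(),(proj("side",G2W(p,dp),cd)-du).ravel()]
r=least_squares(f,[.65,0,0,0],loss="soft_l1"); print(r.x, f(r.x).round(1))
g=r.x; 
def inv(P): 
    c,s=np.cos(g[2]),np.sin(g[2]); d=P[:2]-g[:2]; return np.array([c*d[0]+s*d[1],-s*d[0]+c*d[1],P[2]-g[3]])*1000
q=lambda n,uv:(np.array(uv)/(2.857 if n=="scene" else 5)+([205,230] if n=="scene" else [285,190]))
# heights: mark on heel top (white dot), toe tip, cursor knob
for nm,a,b in [("dot",(520,43),(306,99)),("toe",(300,148),(434,335)),("knobtop",(127,197),(733,346)),("blade near end top",(128,126),(516,412))]:
    P,e=tri(unproj("scene",q("scene",a),cs),unproj("side",q("side",b),cd)); print(nm,P.round(4),np.round(e,4),inv(P).round(1))
E
```

```text
[ 0.60291024  0.07658463  0.10856212 -0.00169321] [ 0.1 -0.3  1.2 -0.4 -0.8 -1.4 -0.  -1.5  1.4  1.  -0.  -0.2 -0.3 -0.4
  2.4  3.4  0.   1.7  0.2  2.1]
dot [0.573  0.1366 0.0978] [0.001 0.001] [-23.3  62.9  99.5]
toe [ 0.5883 -0.0345  0.0295] [0.0027 0.0027] [ -26.5 -108.9   31.2]
knobtop [ 0.6929 -0.166   0.0787] [0.0003 0.0003] [  63.2 -250.9   80.3]
blade near end top [ 0.5792 -0.1635  0.057 ] [0.0021 0.0021] [ -49.6 -236.1   58.7]
```

```bash
python3 - <<'E'
from h import *
for uv,z in [((543,218),0),((583,243),0),((580,207),0),((600,160),.15),((590,160),.2)]: print(atz("scene",uv,z).round(3))
print(tri(unproj("scene",(597,158)),unproj("side",(222,103))),tri(unproj("scene",(597,158)),unproj("side",(265,103))), atz("side",(256,178),0))
E
```

```text
[0.365 0.622 0.   ]
[0.495 0.662 0.   ]
[ 0.324  0.752 -0.   ]
[0.341 0.757 0.15 ]
[0.436 0.659 0.2  ]
(array([0.34042723, 0.75108227, 0.21814647]), [np.float64(0.05860670672975651), np.float64(0.05860670672975662)]) (array([0.46723564, 0.65595573, 0.25520787]), [np.float64(0.03399395739988491), np.float64(0.033993957399884894)]) [0.41974061 0.70895532 0.        ]
```

jog_arm([
  {"gripper": 0,"tx": -15,"tz": -17,"ty": -2},
  {"tx": -25,"tz": -29,"ty": -2},
  {"tx": -25,"tz": -29,"ty": -2},
  {"tx": -25,"tz": -29,"ty": -2},
  {"tx": -25,"tz": -29,"ty": -2},
  {"tx": -25,"tz": -29,"ty": -2},
  {"tx": -25,"tz": -29},
  {"tx": -25,"tz": -29},
  {"tx": -25,"tz": -29},
  {"tx": -25,"tz": -29},
  {"tx": -25,"tz": -29},
  {"tx": -25,"tz": -29},
])

```text
schema error: expected keys gripper, tx, ty, tz, ax, ay, az
```

jog_arm([
  {"tx": -25,"tz": -29},
  {"tx": -25,"tz": -29},
  {"tx": -25,"tz": -29},
  {"tx": -25,"tz": -29},
  {"tx": -25,"tz": -29},
  {"tx": -25,"tz": -29},
  {"tx": -25,"tz": -29},
  {"tx": -23,"tz": -29},
  {"tx": -15,"tz": -20,"ay": -0.08},
  {"ay": -0.13},
  {"ay": -0.12},
  {"tx": 0},
])

```text
schema error: expected keys gripper, tx, ty, tz, ax, ay, az
```

```bash
python3 - <<'E'
from h import *
import pickle
from scipy.spatial.transform import Rotation as R
c=vision.get_calibration("wrist");im=vision.grab_frame("wrist"); cv2.imwrite("pics/w1.png",im[:,:,::-1]); pickle.dump(c,open("w1.pkl","wb"))
o=get_obs();print(o["clock"],o["tcp_pos"],o["grip_width"],o["contact_force"]);print(R.from_rotvec(o["orientation"]).as_matrix().round(3))
E
```

```text
0.2 [0.14906709 0.65798714 0.24469074] 0.08545993111559783 [-0.11224349  0.06203959  0.38728792]
[[ 0.221 -0.    -0.975]
 [ 0.975 -0.001  0.221]
 [-0.001 -1.    -0.   ]]
```

View pics/w1.png

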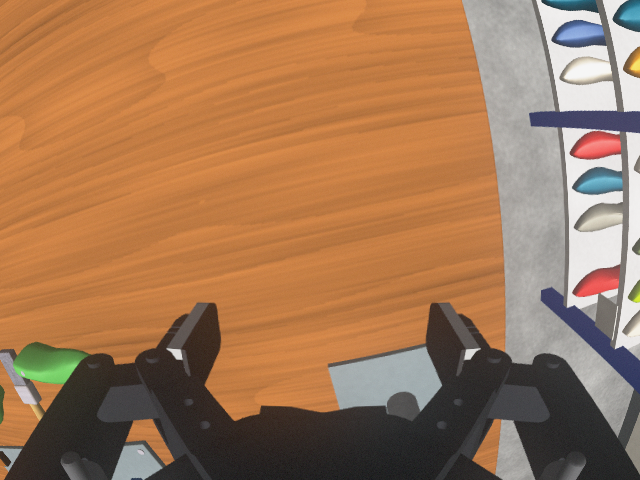

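All seven keys are required in each row, so nothing moved and the wrist view is unchanged. I'll send the moves again with every key.

jog_arm([
  {"gripper": 0,"tx": -15,"ty": -2,"tz": -17,"ax": 0,"ay": 0,"az": 0},
  {"gripper": 0,"tx": -25,"ty": -2,"tz": -29,"ax": 0,"ay": 0,"az": 0},
  {"gripper": 0,"tx": -25,"ty": -2,"tz": -29,"ax": 0,"ay": 0,"az": 0},
  {"gripper": 0,"tx": -25,"ty": -2,"tz": -29,"ax": 0,"ay": 0,"az": 0},
  {"gripper": 0,"tx": -25,"ty": -2,"tz": -29,"ax": 0,"ay": 0,"az": 0},
  {"gripper": 0,"tx": -25,"ty": -2,"tz": -29,"ax": 0,"ay": 0,"az": 0},
  {"gripper": 0,"tx": -25,"ty": -2,"tz": -29,"ax": 0,"ay": 0,"az": 0},
  {"gripper": 0,"tx": -25,"ty": -2,"tz": -29,"ax": 0,"ay": 0,"az": 0},
  {"gripper": 0,"tx": -25,"ty": 0,"tz": -29,"ax": 0,"ay": 0,"az": 0},
  {"gripper": 0,"tx": -25,"ty": 0,"tz": -29,"ax": 0,"ay": 0,"az": 0},
  {"gripper": 0,"tx": -25,"ty": 0,"tz": -29,"ax": 0,"ay": 0,"az": 0},
  {"gripper": 0,"tx": -25,"ty": 0,"tz": -29,"ax": 0,"ay": 0,"az": 0},
])

```text
clock: 1.4
tcp_pos: [0.4134, 0.2998, 0.2614]
orientation: [-1.306, -1.044, 1.043]
contact_force: [0.3, 0.2, 0.2]
grip_width: 0.0001
```

jog_arm([
  {"gripper": 0,"tx": -25,"ty": 0,"tz": -29,"ax": 0,"ay": 0,"az": 0},
  {"gripper": 0,"tx": -25,"ty": 0,"tz": -29,"ax": 0,"ay": 0,"az": 0},
  {"gripper": 0,"tx": -25,"ty": 0,"tz": -29,"ax": 0,"ay": 0,"az": 0},
  {"gripper": 0,"tx": -25,"ty": 0,"tz": -29,"ax": 0,"ay": 0,"az": 0},
  {"gripper": 0,"tx": -25,"ty": 0,"tz": -29,"ax": 0,"ay": 0,"az": 0},
  {"gripper": 0,"tx": -25,"ty": 0,"tz": -29,"ax": 0,"ay": 0,"az": 0},
  {"gripper": 0,"tx": -25,"ty": 0,"tz": -29,"ax": 0,"ay": 0,"az": 0},
  {"gripper": 0,"tx": -23,"ty": 0,"tz": -29,"ax": 0,"ay": 0,"az": 0},
  {"gripper": 0,"tx": -15,"ty": 0,"tz": -20,"ax": 0,"ay": -0.08,"az": 0},
  {"gripper": 0,"tx": 0,"ty": 0,"tz": 0,"ax": 0,"ay": -0.13,"az": 0},
  {"gripper": 0,"tx": 0,"ty": 0,"tz": 0,"ax": 0,"ay": -0.12,"az": 0},
  {"gripper": 0,"tx": 0,"ty": 0,"tz": 0,"ax": 0,"ay": 0,"az": 0},
])

```text
clock: 2.6
tcp_pos: [0.6114, 0.0376, 0.261]
orientation: [-1.156, -1.288, 1.288]
contact_force: [-0.9, 0.3, -0.3]
grip_width: 0.0001
```

```bash
cat >> h.py <<'E'
def snap(nm,cam="wrist"):
    import pickle
    from scipy.spatial.transform import Rotation as R
    c=vision.get_calibration(cam);im=vision.grab_frame(cam); cv2.imwrite(f"pics/{nm}.png",im[:,:,::-1]); pickle.dump(c,open(nm+".pkl","wb"))
    st()
def st():
    from scipy.spatial.transform import Rotation as R
    o=get_obs();print(o["clock"],o["tcp_pos"].round(4),o["grip_width"],o["contact_force"].round(1),R.from_rotvec(o["orientation"]).as_matrix().round(3).tolist())
E
python3 -c "
from h import *
snap('w2')"
```

```text
2.65 [0.6113 0.0377 0.2611] -0.00016374858636239773 [ 0.4  0.3 -0.3] [[-0.104, -0.0, -0.995], [0.995, 0.0, -0.104], [0.0, -1.0, 0.0]]
```

View pics/w2.png

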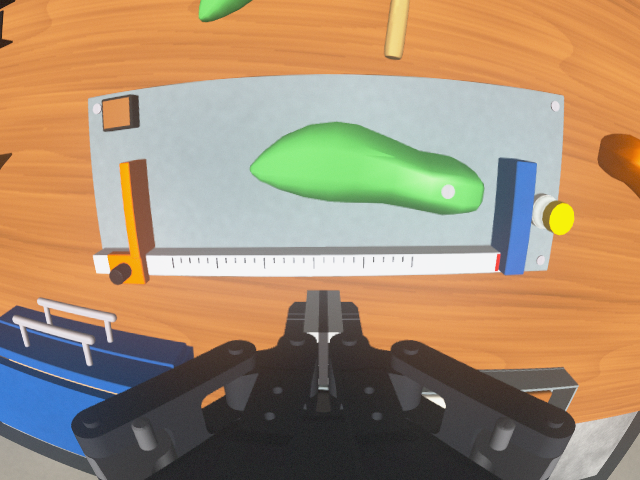

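```bash
python3 - <<'E'
import cv2
im=cv2.imread("pics/w2.png")
a=im[80:290,80:330]; cv2.imwrite("pics/c3.png",cv2.resize(a,(0,0),fx=2.8,fy=2.8,interpolation=cv2.INTER_CUBIC))
a=im[80:290,330:580]; cv2.imwrite("pics/c4.png",cv2.resize(a,(0,0),fx=2.8,fy=2.8,interpolation=cv2.INTER_CUBIC))
E
```

```text
(no output)
```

View pics/c3.png

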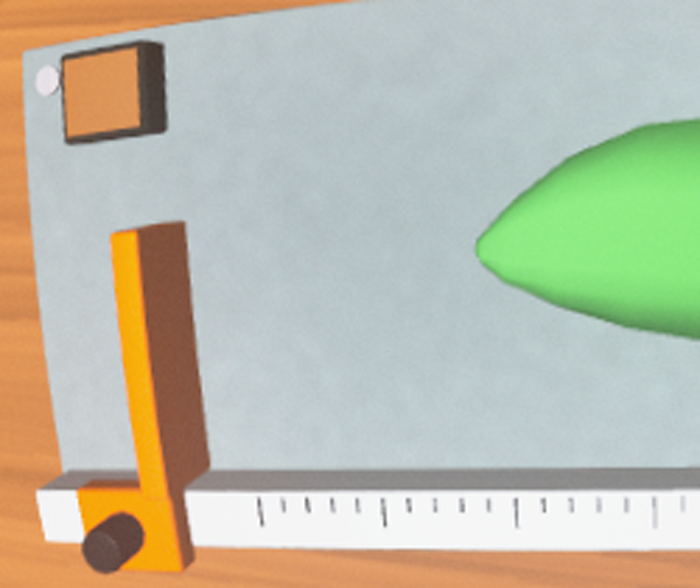

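View pics/c4.png

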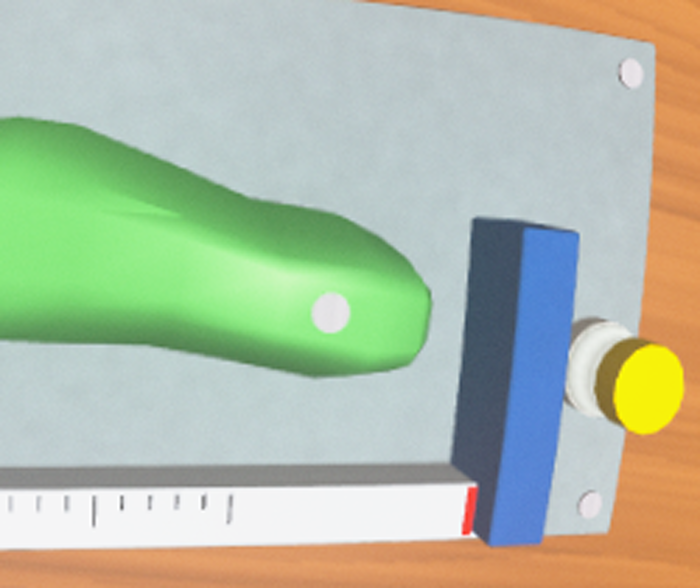

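```bash
python3 - <<'E'
from h import *
import pickle
from scipy.optimize import least_squares
S=[((-130,240,12),(665,32)),((85,240,12),(780,183)),((-130,-310,12),(32,130)),((-50,150,57),(609,57)),((70,175,57),(699,133)),((-50,175,57),(638,49))]
D=[((-130,240,12),(30,150)),((-50,150,57),(191,100)),((-50,150,12),(203,175))]
W=[((-130,240,12),(655,43)),((85,240,12),(608,534)),((-50,150,12),(474,219)),((50,150,12),(453,466)),((-50,150,57),(524,229)),((-50,175,57),(579,233)),((70,150,57),(491,545)),((70,175,57),(542,543)),((-130,-310,12),(22-700,50))]
f3=lambda L:np.array([a for a,_ in L])/1000
sp=f3(S);dp=f3(D);wp=f3(W)
su=np.array([b for _,b in S])/2.857+[205,230];du=np.array([b for _,b in D])/5+[285,190];wu=np.array([b for _,b in W])/2.8+[330,80]
cs,cd,cw=vision.get_calibration("scene"),vision.get_calibration("side"),pickle.load(open("w2.pkl","rb"))
def run(use):
    def f(p):
        r=[]
        if 's' in use:r+=[(proj("scene",G2W(p,sp),cs)-su).ravel()]
        if 'd' in use:r+=[(proj("side",G2W(p,dp),cd)-du).ravel()]
        if 'w' in use:r+=[(proj("wrist",G2W(p,wp),cw)-wu).ravel()]
        return np.concatenate(r)
    r=least_squares(f,[.6,.07,.1,0],loss="soft_l1");print(use,r.x.round(4),f(r.x).round(1).tolist());return r.x
for u in("w","sd","sdw"): g=run(u)
np.save("g.npy",g)
def inv(P):
    c,s=np.cos(g[2]),np.sin(g[2]); d=P[:2]-g[:2]; return np.array([c*d[0]+s*d[1],-s*d[0]+c*d[1],P[2]-g[3]])*1000
q=lambda uv,l:np.array(uv)/2.8+([80,80] if l else [330,80])
for nm,uv,l,z in [("toe",(476,248),1,.027),("heel",(432,300),0,.045),("inheel",(318,377),0,.04),("inball",(20,341),0,.03),("outmax",(20,118),0,.03),("dot",(330,313),0,.097),("bladefront bottom near",(186,222),1,.057),("bladefronttopnear",(138,232),1,.057)]:
    print(nm,inv(atz("wrist",q(uv,l),z,cw)).round(1))
P,e=tri(unproj("wrist",q((330,313),0),cw),unproj("side",np.array((306,99))/5+[285,190],cd),unproj("scene",np.array((520,43))/2.857+[205,230],cs));print("dot",inv(P),e)
P,e=tri(unproj("wrist",q((476,248),1),cw),unproj("side",np.array((434,335))/5+[285,190],cd),unproj("scene",np.array((300,148))/2.857+[205,230],cs));print("toe",inv(P),e)
E
```

```text
w [ 0.6039  0.0785  0.1163 -0.0013] [0.6, 0.4, 0.5, -0.1, -1.5, -0.7, -1.7, -1.5, 0.2, -0.4, 1.0, -0.2, -0.9, 1.0, 0.4, 0.8, 0.6, 0.4]
sd [ 0.6028  0.0766  0.11   -0.0024] [-0.1, -0.1, 1.1, -0.3, -0.8, -1.0, -0.2, -1.3, 1.3, 1.1, -0.2, -0.0, -0.4, -0.1, 2.3, 3.6, -0.1, 2.0]
sdw [ 0.604   0.0783  0.1162 -0.0015] [0.2, -0.5, 2.0, -0.9, -0.4, -0.6, 0.5, -1.6, 2.3, 0.7, 0.4, -0.4, -0.6, -0.5, 2.3, 3.1, -0.1, 1.5, 0.4, 0.4, 0.2, -0.1, -1.8, -0.8, -2.0, -1.6, -0.1, -0.4, 0.7, -0.2, -1.2, 0.9, 0.1, 0.8, 0.5, 0.4]
toe [ -36.5 -113.    28.5]
heel [-21.4 119.7  46.5]
inheel [ 8.4 79.2 41.5]
inball [ -2.3 -27.2  31.5]
outmax [-80.3 -27.   31.5]
dot [-24.   62.2  98.5]
bladefront bottom near [ -53.7 -210.5   58.5]
bladefronttopnear [ -51.7 -230.4   58.5]
dot [-24.0651613   61.73284205  99.2028924 ] [np.float64(0.0002418357737110754), np.float64(0.0008737399232787374), np.float64(0.001073973050736928)]
toe [ -32.40026768 -111.43065926   30.54211963] [np.float64(0.004437662342477406), np.float64(0.003982602243206487), np.float64(0.0040720197066772676)]
```

jog_arm([
  {"gripper": 0,"tx": 10,"ty": 0,"tz": 27,"ax": 0,"ay": -0.012,"az": 0},
  {"gripper": 0,"tx": 10,"ty": 20,"tz": 27,"ax": 0,"ay": 0,"az": 0},
  {"gripper": 0,"tx": 10,"ty": 20,"tz": 27,"ax": 0,"ay": 0,"az": 0},
  {"gripper": 0,"tx": 11,"ty": 20,"tz": 27,"ax": 0,"ay": 0,"az": 0},
  {"gripper": 0,"tx": 0,"ty": 40,"tz": 0,"ax": 0,"ay": 0,"az": 0},
  {"gripper": 0,"tx": 0,"ty": 40,"tz": 0,"ax": 0,"ay": 0,"az": 0},
  {"gripper": 0,"tx": 0,"ty": 20,"tz": 0,"ax": 0,"ay": 0,"az": 0},
  {"gripper": 0,"tx": 0,"ty": 0,"tz": 0,"ax": 0,"ay": 0,"az": 0},
])

```text
clock: 3.45
tcp_pos: [0.4972, 0.0658, 0.0989]
orientation: [-1.149, -1.29, 1.298]
contact_force: [-0.3, 0.2, 0.1]
grip_width: 0.0003
```

```bash
cat >> h.py <<'E'
def inv(P):
    g=np.load("g.npy");c,s=np.cos(g[2]),np.sin(g[2]); d=P[:2]-g[:2]; return np.array([c*d[0]+s*d[1],-s*d[0]+c*d[1],P[2]])*1000
def gt():
    o=get_obs();f=o["contact_force"];g=np.load("g.npy");c,s=np.cos(g[2]),np.sin(g[2]);print("tcp gauge",inv(o["tcp_pos"]).round(1),"F",round(c*f[0]+s*f[1],1),round(-s*f[0]+c*f[1],1),f[2].round(1))
E
python3 -c "
from h import *
snap('w3');gt()"
```

```text
3.5 [0.4986 0.066  0.1006] 0.0005681913084188409 [-1.1  0.1  0.9] [[-0.117, -0.002, -0.993], [0.993, -0.001, -0.117], [-0.001, -1.0, 0.003]]
tcp gauge [-106.1    0.   100.6] F -1.1 0.2 0.9
```

View pics/w3.png

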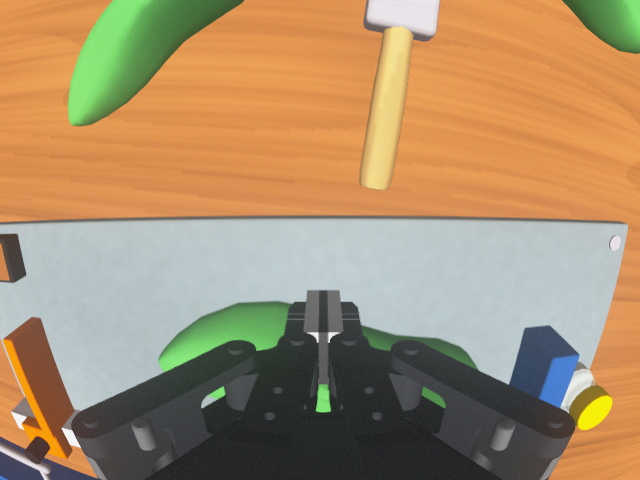

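jog_arm([
  {"gripper": 0,"tx": 0,"ty": 25,"tz": 0,"ax": 0,"ay": 0,"az": 0},
  {"gripper": 0,"tx": 0,"ty": 25,"tz": 0,"ax": 0,"ay": 0,"az": 0},
  {"gripper": 0,"tx": 0,"ty": 0,"tz": -5,"ax": 0,"ay": 0,"az": 0},
  {"gripper": 0,"tx": 0,"ty": 0,"tz": -5,"ax": 0,"ay": 0,"az": 0},
  {"gripper": 0,"tx": 0,"ty": 0,"tz": -5,"ax": 0,"ay": 0,"az": 0},
  {"gripper": 0,"tx": 0,"ty": 0,"tz": -5,"ax": 0,"ay": 0,"az": 0},
  {"gripper": 0,"tx": 0,"ty": 0,"tz": -6,"ax": 0,"ay": 0,"az": 0},
  {"gripper": 0,"tx": 0,"ty": 0,"tz": -6,"ax": 0,"ay": 0,"az": 0},
  {"gripper": 0,"tx": 0,"ty": 0,"tz": -6,"ax": 0,"ay": 0,"az": 0},
])

```text
clock: 4.4
tcp_pos: [0.5365, 0.0701, 0.0521]
orientation: [-1.149, -1.294, 1.297]
contact_force: [-4.6, -1.9, 6.8]
grip_width: -0.0001
```

```bash
python3 -c "
from h import *
snap('w4');gt();snap('s4','side')"
```

```text
4.45 [0.538  0.0704 0.0522] -9.861009807199454e-05 [-1.5 -0.   2.5] [[-0.118, 0.0, -0.993], [0.993, 0.0, -0.118], [0.0, -1.0, -0.0]]
tcp gauge [-66.4  -0.2  52.2] F -1.5 0.2 2.5
4.5 [0.5379 0.0704 0.0521] -0.0001038842091486175 [-1.9 -0.1  2.1] [[-0.118, 0.001, -0.993], [0.993, 0.0, -0.118], [0.0, -1.0, -0.001]]
```

View pics/w4.png

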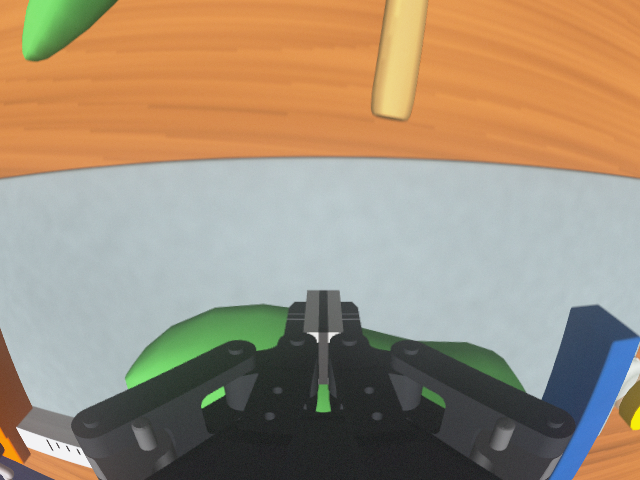

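View pics/s4.png

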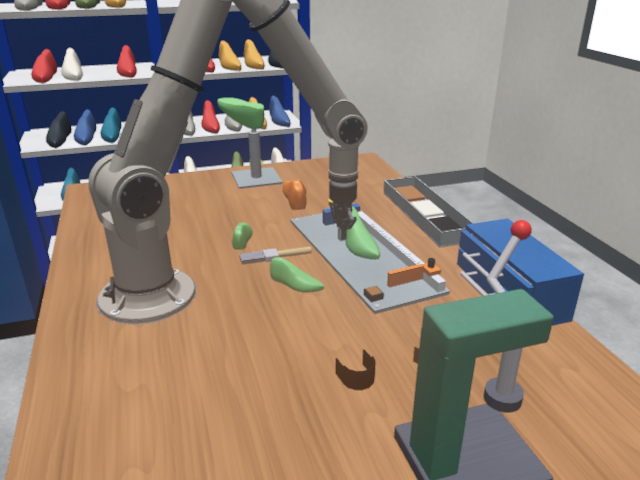

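```bash
python3 - <<'E'
import cv2
im=cv2.imread("pics/s4.png")
a=im[140:280,290:430]; cv2.imwrite("pics/c5.png",cv2.resize(a,(0,0),fx=4.2,fy=4.2,interpolation=cv2.INTER_CUBIC))
E
```

```text
(no output)
```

View pics/c5.png

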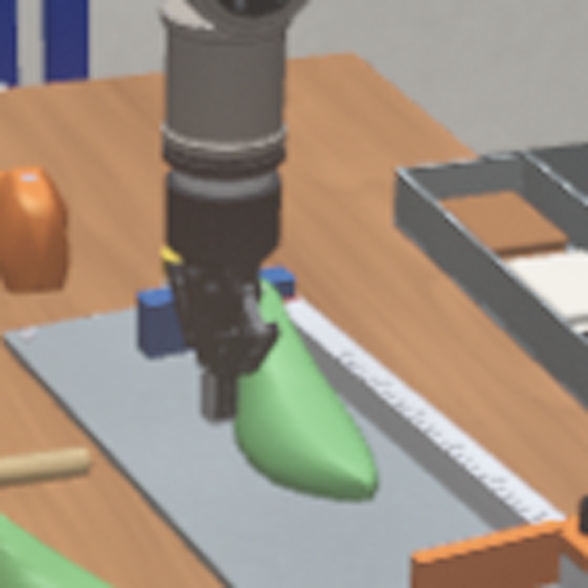

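jog_arm([
  {"gripper": 0,"tx": 0,"ty": 0,"tz": 20,"ax": 0,"ay": 0,"az": 0},
  {"gripper": 0,"tx": -4,"ty": 0,"tz": 10,"ax": -0.1,"ay": 0,"az": 0},
  {"gripper": 0,"tx": -4,"ty": 0,"tz": 0,"ax": -0.1,"ay": 0,"az": 0},
  {"gripper": 0,"tx": 0,"ty": 0,"tz": 0,"ax": -0.1,"ay": 0,"az": 0},
  {"gripper": 0,"tx": 0,"ty": 11,"tz": 3.5,"ax": 0,"ay": 0,"az": 0},
  {"gripper": 0,"tx": 0,"ty": 0,"tz": 0,"ax": 0,"ay": 0,"az": 0},
])

```text
clock: 5.1
tcp_pos: [0.5044, 0.0649, 0.0371]
orientation: [-1.284, -1.477, 1.165]
contact_force: [-0.0, 0.5, 0.1]
grip_width: 0.0002
```

```bash
python3 -c "
from h import *
snap('w5');gt();snap('s5','side')"
python3 - <<'E'
import cv2
im=cv2.imread("pics/s5.png")
a=im[140:280,290:430]; cv2.imwrite("pics/c6.png",cv2.resize(a,(0,0),fx=4.2,fy=4.2,interpolation=cv2.INTER_CUBIC))
E
```

```text
5.15 [0.5049 0.0648 0.0375] 0.0003326962700099723 [-0.3 -0.2  0.1] [[-0.125, 0.215, -0.969], [0.992, 0.044, -0.118], [0.017, -0.976, -0.218]]
tcp gauge [-99.9  -1.9  37.5] F -0.3 -0.1 0.1
5.2 [0.5053 0.0648 0.0377] -0.00012369578954596168 [-0.2 -0.8  0.4] [[-0.125, 0.215, -0.969], [0.992, 0.044, -0.118], [0.017, -0.976, -0.219]]
```

View pics/c6.png

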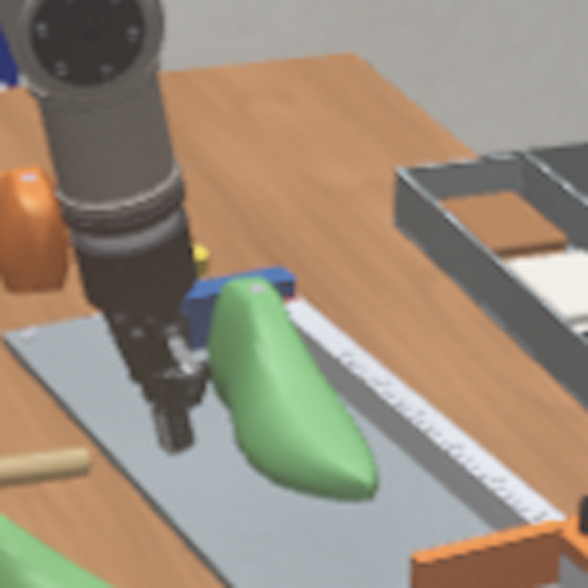

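View pics/w5.png

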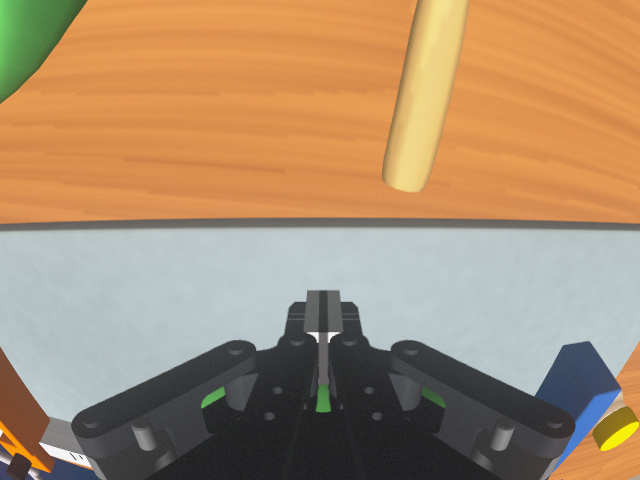

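jog_arm([
  {"gripper": 0,"tx": 0,"ty": 2,"tz": -8,"ax": 0,"ay": 0,"az": 0},
  {"gripper": 0,"tx": 0,"ty": 2,"tz": -8,"ax": 0,"ay": 0,"az": 0},
  {"gripper": 0,"tx": 0,"ty": 1.2,"tz": -6,"ax": 0,"ay": 0,"az": 0},
  {"gripper": 0,"tx": 0,"ty": 1,"tz": -5,"ax": 0,"ay": 0,"az": 0},
  {"gripper": 0,"tx": 0,"ty": 1,"tz": -5,"ax": 0,"ay": 0,"az": 0},
  {"gripper": 0,"tx": 0,"ty": 1,"tz": -5,"ax": 0,"ay": 0,"az": 0},
  {"gripper": 0,"tx": 0,"ty": 1,"tz": -5,"ax": 0,"ay": 0,"az": 0},
  {"gripper": 0,"tx": 0,"ty": 1,"tz": -5,"ax": 0,"ay": 0,"az": 0},
])

```text
clock: 6.0
tcp_pos: [0.5522, 0.0705, 0.0381]
orientation: [-1.285, -1.477, 1.164]
contact_force: [-1.8, -0.0, -0.7]
grip_width: 0.0001
```

```bash
python3 -c "
from h import *
gt();snap('s6','side');gt();snap('sc6','scene');gt()"
python3 - <<'E'
import cv2
a=cv2.imread("pics/s6.png")[170:280,310:450]; a=cv2.resize(a,(0,0),fx=4,fy=4,interpolation=cv2.INTER_CUBIC)
cv2.imwrite("pics/c7.png",a)
a=cv2.imread("pics/sc6.png")[230:340,205:485]; cv2.imwrite("pics/c8.png",cv2.resize(a,(0,0),fx=2.857,fy=2.857,interpolation=cv2.INTER_CUBIC))
E
```

```text
tcp gauge [-52.3  -1.7  38.1] F -1.7 0.2 -0.7
6.05 [0.5534 0.0707 0.0384] -0.00010130232058535495 [-0.3 -0.7 -0.3] [[-0.125, 0.216, -0.968], [0.992, 0.044, -0.118], [0.017, -0.975, -0.22]]
tcp gauge [-51.1  -1.6  38.4] F -0.4 -0.7 -0.3
6.1 [0.5532 0.0708 0.0384] -0.00019475747730660593 [ 0.6  1.  -0.4] [[-0.125, 0.216, -0.968], [0.992, 0.044, -0.118], [0.017, -0.975, -0.22]]
tcp gauge [-51.3  -1.6  38.4] F 0.8 1.0 -0.4
```

View pics/c7.png

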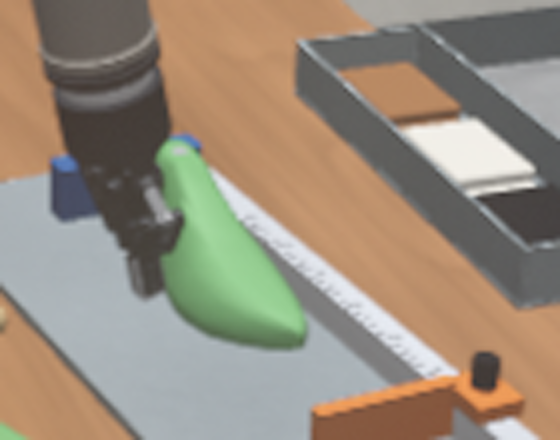

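View pics/c8.png

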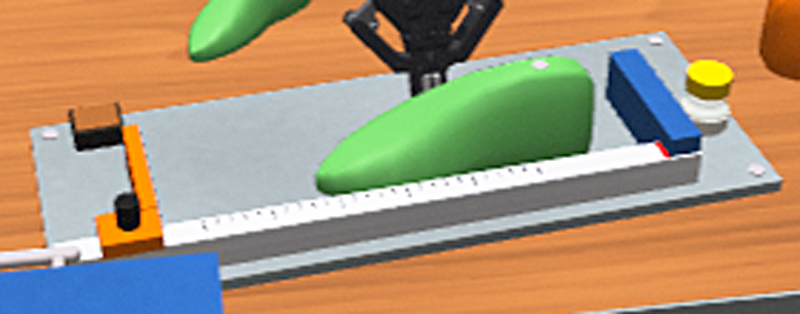

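jog_arm([
  {"gripper": 0,"tx": 0,"ty": 1,"tz": -4,"ax": 0,"ay": 0,"az": 0},
  {"gripper": 0,"tx": 0,"ty": 1,"tz": -4,"ax": 0,"ay": 0,"az": 0},
  {"gripper": 0,"tx": 0,"ty": 1,"tz": -4,"ax": 0,"ay": 0,"az": 0},
  {"gripper": 0,"tx": 0,"ty": 0,"tz": 0,"ax": 0,"ay": 0,"az": 0},
])

```text
clock: 6.5
tcp_pos: [0.5641, 0.0722, 0.0377]
orientation: [-1.284, -1.476, 1.165]
contact_force: [-3.1, -0.3, 2.1]
grip_width: -0.0003
```

```bash
python3 -c "
from h import *
gt();snap('sc7','scene');gt()"
python3 - <<'E'
import cv2
a=cv2.imread("pics/sc7.png")[230:340,205:485]; cv2.imwrite("pics/c9.png",cv2.resize(a,(0,0),fx=2.857,fy=2.857,interpolation=cv2.INTER_CUBIC))
E
```

```text
tcp gauge [-40.3  -1.4  37.7] F -3.1 0.1 2.1
6.55 [0.5641 0.0721 0.0377] 8.09780859202349e-05 [-3.4  0.3  1.2] [[-0.125, 0.214, -0.969], [0.992, 0.044, -0.118], [0.018, -0.976, -0.218]]
tcp gauge [-40.3  -1.5  37.7] F -3.4 0.7 1.2
```

View pics/c9.png

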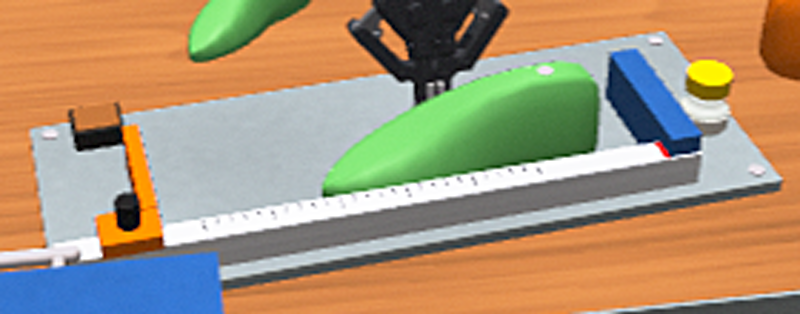

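jog_arm([
  {"gripper": 0,"tx": 0,"ty": 0.6,"tz": -3,"ax": 0,"ay": 0,"az": 0},
  {"gripper": 0,"tx": 0,"ty": 0,"tz": 0,"ax": 0,"ay": 0,"az": 0},
])

```text
clock: 6.75
tcp_pos: [0.5646, 0.0724, 0.037]
orientation: [-1.28, -1.473, 1.167]
contact_force: [-9.4, -0.2, 4.6]
grip_width: -0.0
```

```bash
python3 -c "
from h import *
gt()"
```

```text
tcp gauge [-39.8  -1.3  37. ] F -9.4 0.9 4.6
```

jog_arm([
  {"gripper": 0,"tx": 0,"ty": -2,"tz": 10,"ax": 0,"ay": 0,"az": 0},
  {"gripper": 0,"tx": 0,"ty": -4,"tz": 20,"ax": 0,"ay": 0,"az": 0},
  {"gripper": 0,"tx": 0,"ty": -4,"tz": 20,"ax": 0,"ay": 0,"az": 0},
  {"gripper": 0,"tx": 0,"ty": -40,"tz": -8,"ax": 0.08,"ay": 0,"az": 0},
  {"gripper": 0,"tx": -10,"ty": -40,"tz": -4,"ax": 0.08,"ay": 0,"az": 0},
  {"gripper": 0,"tx": -10,"ty": -40,"tz": 0,"ax": 0.06,"ay": 0,"az": 0},
  {"gripper": 0,"tx": -10,"ty": -40,"tz": -20,"ax": 0,"ay": 0,"az": 0},
  {"gripper": 0,"tx": -10,"ty": -40,"tz": -30,"ax": 0,"ay": 0,"az": 0},
  {"gripper": 0,"tx": 0,"ty": -15,"tz": -30,"ax": 0,"ay": 0,"az": 0},
  {"gripper": 0,"tx": 0,"ty": 0,"tz": -15,"ax": 0,"ay": 0,"az": 0},
  {"gripper": 0,"tx": 0,"ty": 0,"tz": 0,"ax": 0,"ay": 0,"az": 0},
])

```text
clock: 7.85
tcp_pos: [0.6135, 0.0346, 0.2521]
orientation: [-1.137, -1.312, 1.286]
contact_force: [-0.6, 0.4, -0.9]
grip_width: 0.0001
```

```bash
python3 -c "
from h import *
snap('w8');gt()"
```

```text
7.9 [0.6117 0.0341 0.2513] 0.0002948981176011791 [-0.3  0.7 -0.4] [[-0.125, 0.0, -0.992], [0.992, 0.017, -0.125], [0.017, -1.0, -0.003]]
tcp gauge [  2.6 -44.7 251.3] F -0.3 0.8 -0.4
```

View pics/w8.png

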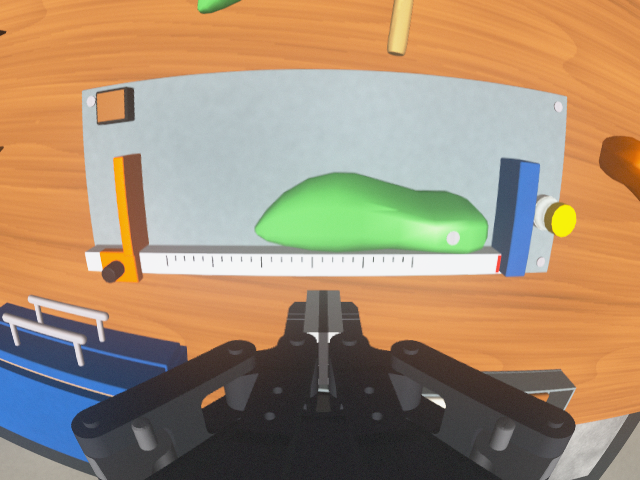

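The last now lies along the fence, with its toe at about (257,229) and its heel at about (487,232). There is still a gap to the stop.

```bash
python3 - <<'E'
from h import *
import pickle
c=pickle.load(open("w8.pkl","rb"))
for n,uv,z in [("toe",(257,229),.027),("heel",(487.5,232),.04),("dot",(452,238),.098),("outmax",(345,172),.03)]: print(n,inv(atz("wrist",uv,z,c)).round(1))
im=cv2.imread("pics/w8.png")[150:290,80:560]; cv2.imwrite("pics/c10.png",cv2.resize(im,(0,0),fx=1.66,fy=1.66,interpolation=cv2.INTER_CUBIC))
E
```

```text
toe [  27. -106.   27.]
heel [ 24.8 128.5  40. ]
dot [14.2 65.8 98. ]
outmax [-30.1 -20.1  30. ]
```

View pics/c10.png

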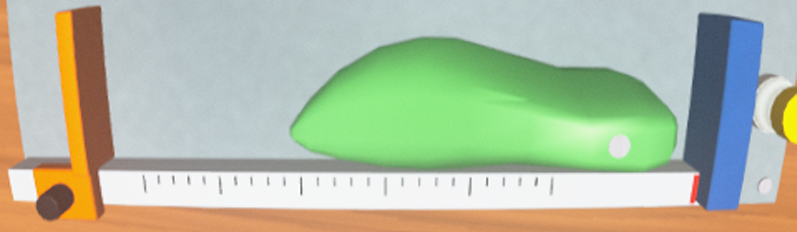

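jog_arm([
  {"gripper": 0,"tx": -32,"ty": 15,"tz": -6,"ax": 0,"ay": 0,"az": 0},
  {"gripper": 0,"tx": -32,"ty": 25,"tz": -5,"ax": 0,"ay": 0,"az": 0},
  {"gripper": 0,"tx": -31,"ty": 25,"tz": -5,"ax": 0,"ay": 0.009,"az": 0},
  {"gripper": 0,"tx": 0,"ty": 25,"tz": 0,"ax": 0,"ay": 0,"az": -0.06},
  {"gripper": 0,"tx": -2,"ty": 25,"tz": 0,"ax": 0,"ay": 0,"az": -0.06},
  {"gripper": 0,"tx": -4,"ty": 25,"tz": 0,"ax": 0,"ay": 0,"az": -0.06},
  {"gripper": 0,"tx": -5,"ty": 25,"tz": 0,"ax": 0,"ay": 0,"az": 0},
  {"gripper": 0,"tx": -4,"ty": 20,"tz": 0,"ax": 0,"ay": 0,"az": 0},
  {"gripper": 0,"tx": 0,"ty": 0,"tz": 0,"ax": 0,"ay": 0,"az": 0},
])

```text
clock: 8.8
tcp_pos: [0.6354, -0.057, 0.0603]
orientation: [-0.993, -1.367, 1.15]
contact_force: [-0.6, 1.0, -0.4]
grip_width: -0.0001
```

```bash
python3 -c "
from h import *
snap('s9','side');gt();st()
a=cv2.imread('pics/s9.png')[140:290,290:450]; a=cv2.resize(a,(0,0),fx=4,fy=4,interpolation=cv2.INTER_CUBIC)
cv2.imwrite('pics/c11.png',a)"
```

```text
8.85 [ 0.6368 -0.0571  0.0622] -5.113476607019266e-06 [-0.1 -0.3  0.5] [[-0.112, -0.025, -0.993], [0.974, 0.195, -0.115], [0.197, -0.98, 0.003]]
tcp gauge [  16.9 -138.3   62.2] F -0.1 -0.3 0.5
8.85 [ 0.6368 -0.0571  0.0622] -5.113476607019266e-06 [-0.1 -0.3  0.5] [[-0.112, -0.025, -0.993], [0.974, 0.195, -0.115], [0.197, -0.98, 0.003]]
```

View pics/c11.png

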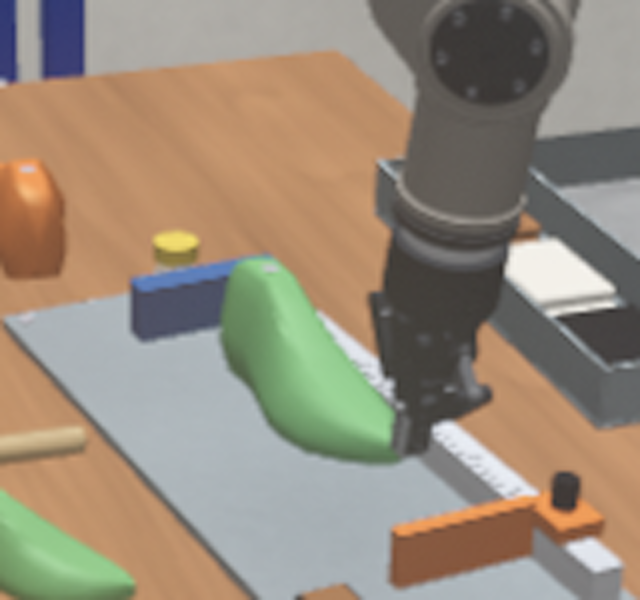

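jog_arm([
  {"gripper": 0,"tx": -5,"ty": 26,"tz": 0,"ax": 0,"ay": 0,"az": 0},
  {"gripper": 0,"tx": 8,"ty": 1.6,"tz": -2,"ax": 0,"ay": 0,"az": 0},
  {"gripper": 0,"tx": 8,"ty": 1.6,"tz": -2,"ax": 0,"ay": 0,"az": 0},
  {"gripper": 0,"tx": 5,"ty": 1,"tz": 0,"ax": 0,"ay": 0,"az": 0},
  {"gripper": 0,"tx": 5,"ty": 1,"tz": 0,"ax": 0,"ay": 0,"az": 0},
  {"gripper": 0,"tx": 5,"ty": 1,"tz": 0,"ax": 0,"ay": 0,"az": 0},
  {"gripper": 0,"tx": 5,"ty": 1,"tz": 0,"ax": 0,"ay": 0,"az": 0},
  {"gripper": 0,"tx": 5,"ty": 1,"tz": 0,"ax": 0,"ay": 0,"az": 0},
  {"gripper": 0,"tx": 0,"ty": 0,"tz": 0,"ax": 0,"ay": 0,"az": 0},
])

```text
clock: 9.75
tcp_pos: [0.639, -0.0149, 0.0381]
orientation: [-1.0, -1.374, 1.148]
contact_force: [1.2, -2.6, 5.2]
grip_width: 0.0001
```

```bash
python3 -c "
from h import *
snap('s10','side');gt();snap('w10')
a=cv2.imread('pics/s10.png')[140:290,290:450]; a=cv2.resize(a,(0,0),fx=4,fy=4,interpolation=cv2.INTER_CUBIC)
cv2.imwrite('pics/c12.png',a)"
```

```text
9.8 [ 0.6389 -0.0149  0.0381] -0.00017839196573447966 [ 1.8 -2.1  5.4] [[-0.114, -0.019, -0.993], [0.974, 0.195, -0.115], [0.196, -0.981, -0.003]]
tcp gauge [ 23.9 -96.6  38.1] F 1.5 -2.3 5.4
9.85 [ 0.6389 -0.015   0.038 ] 8.331244124338895e-05 [ 2.1 -3.   4.6] [[-0.114, -0.019, -0.993], [0.974, 0.195, -0.115], [0.196, -0.981, -0.003]]
```

View pics/c12.png

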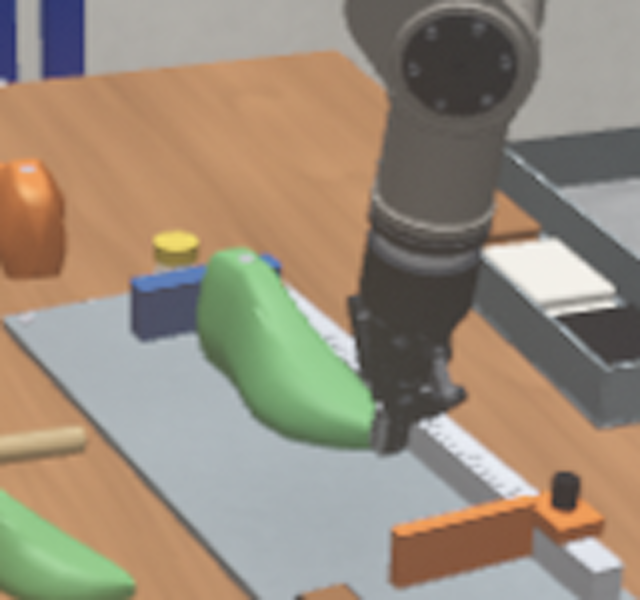

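View pics/w10.png

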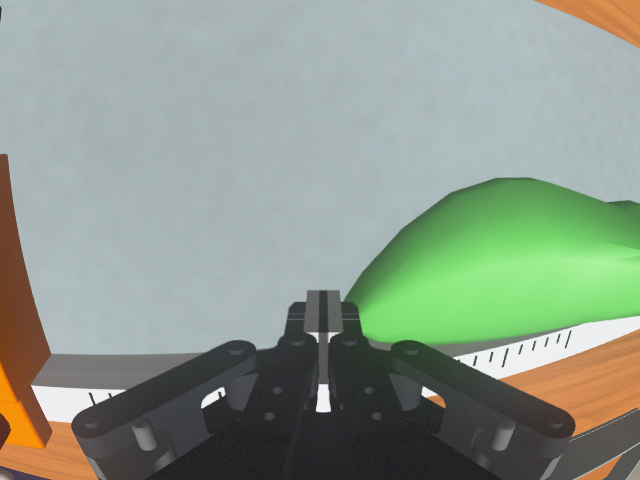

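jog_arm([
  {"gripper": 0,"tx": -6,"ty": -1,"tz": 0,"ax": 0,"ay": 0,"az": 0},
  {"gripper": 0,"tx": -1,"ty": 5,"tz": -2,"ax": 0,"ay": 0,"az": 0},
  {"gripper": 0,"tx": 0,"ty": 0,"tz": 0,"ax": 0,"ay": 0,"az": 0},
])

```text
clock: 10.15
tcp_pos: [0.6396, -0.0202, 0.0305]
orientation: [-0.995, -1.371, 1.149]
contact_force: [0.1, -0.4, 0.7]
grip_width: 0.0001
```

```bash
python3 -c "
from h import *
gt()"
```

```text
tcp gauge [  24.  -102.    30.5] F 0.0 -0.4 0.7
```

jog_arm([
  {"gripper": 0,"tx": 5,"ty": 1,"tz": 0,"ax": 0,"ay": 0,"az": 0},
  {"gripper": 0,"tx": 5,"ty": 1,"tz": 0,"ax": 0,"ay": 0,"az": 0},
  {"gripper": 0,"tx": 5,"ty": 1,"tz": 0,"ax": 0,"ay": 0,"az": 0},
  {"gripper": 0,"tx": 3,"ty": 0.6,"tz": 0,"ax": 0,"ay": 0,"az": 0},
  {"gripper": 0,"tx": 0,"ty": 0,"tz": 0,"ax": 0,"ay": 0,"az": 0},
])

```text
clock: 10.65
tcp_pos: [0.6383, -0.0018, 0.0317]
orientation: [-0.997, -1.372, 1.149]
contact_force: [0.0, -0.7, 0.4]
grip_width: 0.0
```

```bash
python3 -c "
from h import *
snap('s11','side');gt();snap('sc11','scene')
a=cv2.imread('pics/s11.png')[140:290,290:450]; a=cv2.resize(a,(0,0),fx=4,fy=4,interpolation=cv2.INTER_CUBIC)
cv2.imwrite('pics/c13.png',a)
a=cv2.imread('pics/sc11.png')[230:340,205:485]; cv2.imwrite('pics/c14.png',cv2.resize(a,(0,0),fx=2.857,fy=2.857,interpolation=cv2.INTER_CUBIC))"
```

```text
10.7 [ 0.6383 -0.0019  0.0317] -1.819142303054375e-05 [0.4 0.7 0.2] [[-0.114, -0.022, -0.993], [0.974, 0.196, -0.116], [0.197, -0.98, -0.001]]
tcp gauge [ 24.8 -83.7  31.7] F 0.4 0.6 0.2
10.75 [ 0.6382 -0.002   0.0317] 1.1331775454900127e-05 [-0.  -0.1  0.4] [[-0.114, -0.022, -0.993], [0.974, 0.196, -0.116], [0.197, -0.98, -0.001]]
```

View pics/c13.png

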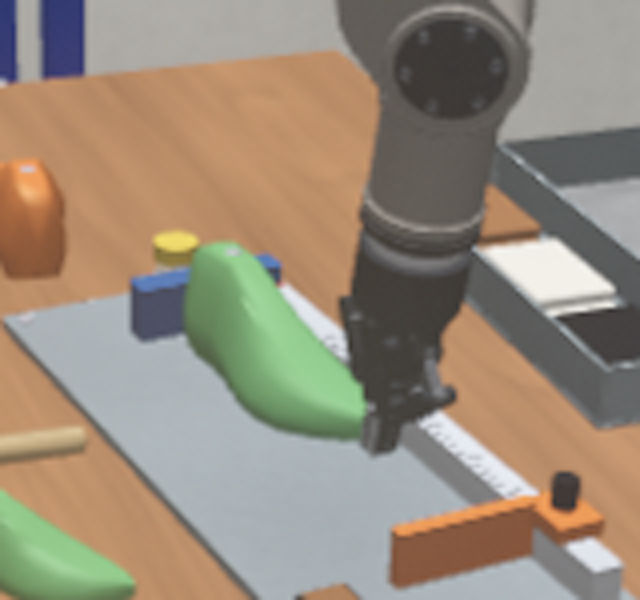

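View pics/c14.png

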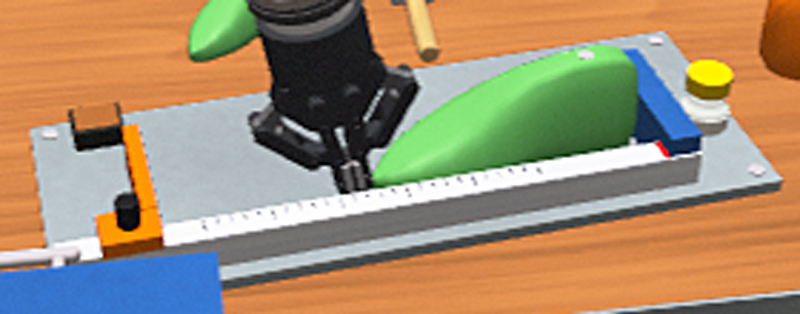

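jog_arm([
  {"gripper": 0,"tx": -12,"ty": -2,"tz": 0,"ax": 0,"ay": 0,"az": 0},
  {"gripper": 0,"tx": 6,"ty": -30,"tz": 0,"ax": 0,"ay": 0,"az": 0.06},
  {"gripper": 0,"tx": 5,"ty": -35,"tz": 5,"ax": 0,"ay": 0,"az": 0.07},
  {"gripper": 0,"tx": 2,"ty": -35,"tz": 25,"ax": 0,"ay": 0,"az": 0.07},
  {"gripper": 0,"tx": 10,"ty": 0,"tz": 35,"ax": 0,"ay": 0,"az": 0},
  {"gripper": 0,"tx": 30,"ty": 0,"tz": 35,"ax": 0,"ay": 0,"az": 0},
  {"gripper": 0,"tx": 35,"ty": 0,"tz": 25,"ax": -0.05,"ay": 0,"az": 0},
  {"gripper": 0,"tx": 35,"ty": 0,"tz": 0,"ax": -0.06,"ay": 0,"az": 0},
  {"gripper": 0,"tx": 35,"ty": 0,"tz": 0,"ax": -0.06,"ay": 0,"az": 0},
  {"gripper": 0,"tx": 10,"ty": 0,"tz": 0,"ax": -0.06,"ay": 0,"az": 0},
  {"gripper": 0,"tx": 0,"ty": 0,"tz": 0,"ax": -0.06,"ay": 0,"az": 0},
  {"gripper": 0,"tx": 0,"ty": 0,"tz": 0,"ax": 0,"ay": 0,"az": 0},
])

```text
clock: 11.95
tcp_pos: [0.4958, 0.1241, 0.1312]
orientation: [-1.351, -1.516, 1.134]
contact_force: [0.1, -0.2, 0.0]
grip_width: 0.0002
```

```bash
python3 -c "
from h import *
snap('w12');gt();st()"
```

```text
12.0 [0.4968 0.124  0.1316] -4.57933148035907e-05 [ 0.1 -0.  -0.3] [[-0.115, 0.283, -0.952], [0.993, 0.03, -0.111], [-0.003, -0.959, -0.285]]
tcp gauge [-101.1   57.8  131.6] F 0.1 -0.0 -0.3
12.0 [0.4968 0.124  0.1316] -4.57933148035907e-05 [ 0.1 -0.  -0.3] [[-0.115, 0.283, -0.952], [0.993, 0.03, -0.111], [-0.003, -0.959, -0.285]]
```

View pics/w12.png

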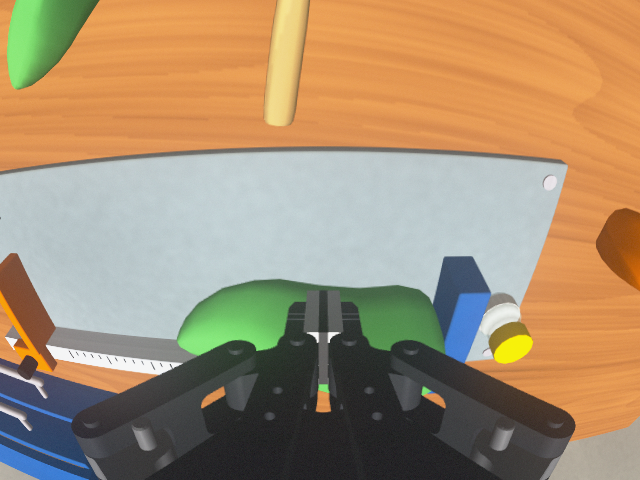

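jog_arm([
  {"gripper": 0,"tx": 3,"ty": 29,"tz": 9,"ax": 0,"ay": 0,"az": 0},
  {"gripper": 0,"tx": 3,"ty": 29,"tz": 9,"ax": 0,"ay": 0,"az": 0},
  {"gripper": 0,"tx": 0,"ty": 29,"tz": 9,"ax": 0,"ay": 0,"az": 0},
  {"gripper": 0,"tx": 0,"ty": 3,"tz": -10,"ax": 0,"ay": 0,"az": 0},
  {"gripper": 0,"tx": 0,"ty": 3,"tz": -10,"ax": 0,"ay": 0,"az": 0},
  {"gripper": 0,"tx": 0,"ty": 1.5,"tz": -5,"ax": 0,"ay": 0,"az": 0},
  {"gripper": 0,"tx": 0,"ty": 1.5,"tz": -5,"ax": 0,"ay": 0,"az": 0},
  {"gripper": 0,"tx": 0,"ty": 1.5,"tz": -5,"ax": 0,"ay": 0,"az": 0},
  {"gripper": 0,"tx": 0,"ty": 1.5,"tz": -5,"ax": 0,"ay": 0,"az": 0},
  {"gripper": 0,"tx": 0,"ty": 1.5,"tz": -5,"ax": 0,"ay": 0,"az": 0},
  {"gripper": 0,"tx": 0,"ty": 0,"tz": 0,"ax": 0,"ay": 0,"az": 0},
])

```text
clock: 13.1
tcp_pos: [0.5417, 0.1379, 0.0588]
orientation: [-1.343, -1.515, 1.132]
contact_force: [-0.6, 0.9, -0.1]
grip_width: 0.0
```

```bash
python3 -c "
from h import *
gt();snap('sc13','scene')
a=cv2.imread('pics/sc13.png')[230:340,205:485]; cv2.imwrite('pics/c15.png',cv2.resize(a,(0,0),fx=2.857,fy=2.857,interpolation=cv2.INTER_CUBIC))"
```

```text
tcp gauge [-55.   66.5  58.8] F -0.5 1.0 -0.1
13.15 [0.5411 0.1378 0.0586] 0.0002954784363405491 [ 0.7  0.2 -0.6] [[-0.117, 0.278, -0.953], [0.993, 0.037, -0.112], [0.004, -0.96, -0.28]]
```

View pics/c15.png

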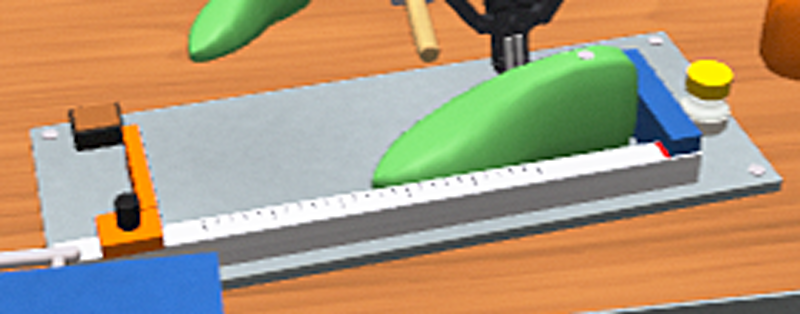

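jog_arm([
  {"gripper": 0,"tx": 0,"ty": 9,"tz": 3,"ax": 0,"ay": 0,"az": 0},
  {"gripper": 0,"tx": 0,"ty": 9,"tz": 3,"ax": 0,"ay": 0,"az": 0},
  {"gripper": 0,"tx": 0,"ty": 1.5,"tz": -5,"ax": 0,"ay": 0,"az": 0},
  {"gripper": 0,"tx": 0,"ty": 1.5,"tz": -5,"ax": 0,"ay": 0,"az": 0},
  {"gripper": 0,"tx": 0,"ty": 0,"tz": 0,"ax": 0,"ay": 0,"az": 0},
])

```text
clock: 13.65
tcp_pos: [0.5519, 0.1391, 0.04]
orientation: [-1.344, -1.516, 1.131]
contact_force: [0.4, -0.1, 0.2]
grip_width: -0.0003
```

```bash
python3 -c "
from h import *
gt();snap('sc14','scene')
a=cv2.imread('pics/sc14.png')[230:340,205:485]; cv2.imwrite('pics/c16.png',cv2.resize(a,(0,0),fx=2.857,fy=2.857,interpolation=cv2.INTER_CUBIC))"
```

```text
tcp gauge [-44.7  66.4  40. ] F 0.4 -0.1 0.2
13.7 [0.5513 0.139  0.0399] -0.00024532438572793326 [-0.8 -0.4  0.6] [[-0.117, 0.278, -0.953], [0.993, 0.037, -0.111], [0.004, -0.96, -0.281]]
```

View pics/c16.png

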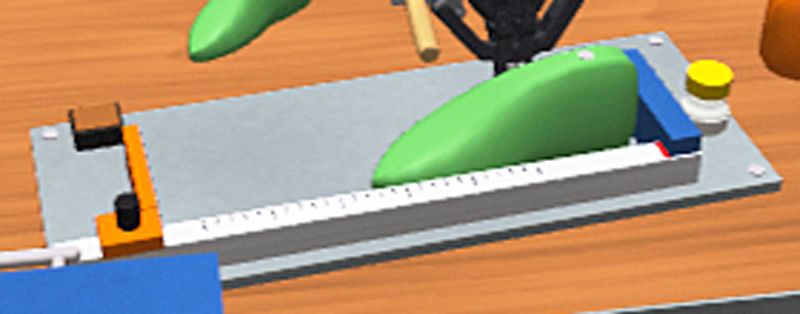

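Near contact but not touching yet, so I'll continue slowly.

jog_arm([
  {"gripper": 0,"tx": 0,"ty": 1.2,"tz": -4,"ax": 0,"ay": 0,"az": 0},
  {"gripper": 0,"tx": 0,"ty": 1.2,"tz": -4,"ax": 0,"ay": 0,"az": 0},
  {"gripper": 0,"tx": 0,"ty": 0.9,"tz": -3,"ax": 0,"ay": 0,"az": 0},
  {"gripper": 0,"tx": 0,"ty": 0,"tz": 0,"ax": 0,"ay": 0,"az": 0},
])

```text
clock: 14.1
tcp_pos: [0.5613, 0.1408, 0.0392]
orientation: [-1.34, -1.514, 1.133]
contact_force: [-3.4, 1.0, 1.0]
grip_width: 0.0
```

```bash
python3 -c "
from h import *
gt();snap('sc15','scene')
a=cv2.imread('pics/sc15.png')[230:340,205:485]; cv2.imwrite('pics/c17.png',cv2.resize(a,(0,0),fx=2.857,fy=2.857,interpolation=cv2.INTER_CUBIC))"
```

```text
tcp gauge [-35.1  67.1  39.2] F -3.3 1.4 1.0
14.15 [0.5613 0.1408 0.0392] 0.00021814550569036664 [-3.8  2.4  0.4] [[-0.118, 0.276, -0.954], [0.993, 0.037, -0.112], [0.004, -0.96, -0.279]]
```

View pics/c17.png

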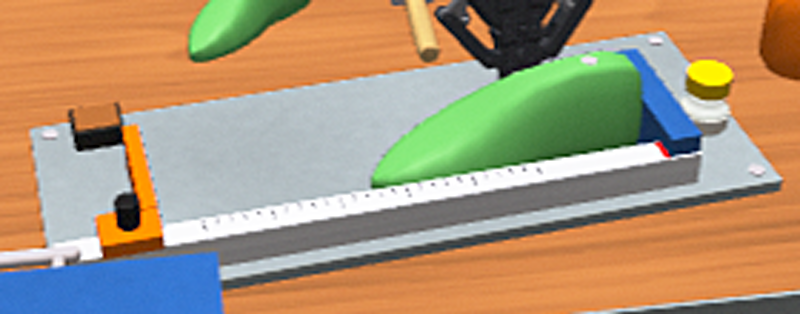

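jog_arm([
  {"gripper": 0,"tx": 0,"ty": 0.9,"tz": -3,"ax": 0,"ay": 0,"az": 0},
  {"gripper": 0,"tx": 0,"ty": 0.9,"tz": -3,"ax": 0,"ay": 0,"az": 0},
  {"gripper": 0,"tx": 0,"ty": 0,"tz": 0,"ax": 0,"ay": 0,"az": 0},
])

```text
clock: 14.45
tcp_pos: [0.5655, 0.1422, 0.0384]
orientation: [-1.336, -1.513, 1.135]
contact_force: [-8.2, 3.4, 2.7]
grip_width: -0.0004
```

```bash
python3 -c "
from h import *
gt()"
```

```text
tcp gauge [-30.8  67.9  38.4] F -7.7 4.3 2.7
```

jog_arm([
  {"gripper": 0,"tx": 0,"ty": -3,"tz": 10,"ax": 0,"ay": 0,"az": 0},
  {"gripper": 0,"tx": 0,"ty": -6,"tz": 20,"ax": 0,"ay": 0,"az": 0},
  {"gripper": 0,"tx": 0,"ty": -6,"tz": 20,"ax": 0,"ay": 0,"az": 0},
  {"gripper": 0,"tx": -10,"ty": -40,"tz": -8,"ax": 0.06,"ay": 0,"az": 0},
  {"gripper": 0,"tx": -20,"ty": -40,"tz": -4,"ax": 0.06,"ay": 0,"az": 0},
  {"gripper": 0,"tx": -20,"ty": -40,"tz": 0,"ax": 0.06,"ay": 0,"az": 0},
  {"gripper": 0,"tx": -20,"ty": -40,"tz": -20,"ax": 0.06,"ay": 0,"az": 0},
  {"gripper": 0,"tx": -20,"ty": -40,"tz": -30,"ax": 0.04,"ay": 0,"az": 0},
  {"gripper": 0,"tx": -5,"ty": -15,"tz": -30,"ax": 0,"ay": 0,"az": 0},
  {"gripper": 0,"tx": 0,"ty": 0,"tz": -15,"ax": 0,"ay": 0,"az": 0},
  {"gripper": 0,"tx": 0,"ty": 0,"tz": 0,"ax": 0,"ay": 0,"az": 0},
])

```text
clock: 15.55
tcp_pos: [0.6011, 0.0492, 0.2554]
orientation: [-1.155, -1.302, 1.289]
contact_force: [-1.0, 0.4, -0.7]
grip_width: 0.0004
```

```bash
python3 -c "
from h import *
snap('w16');gt();st()
im=cv2.imread('pics/w16.png')[130:290,200:580]; cv2.imwrite('pics/c18.png',cv2.resize(im,(0,0),fx=2.1,fy=2.1,interpolation=cv2.INTER_CUBIC))"
```

```text
15.6 [0.5993 0.049  0.2547] -0.00010346976998629279 [-0.3 -0.4 -0. ] [[-0.116, 0.004, -0.993], [0.993, 0.004, -0.116], [0.003, -1.0, -0.005]]
tcp gauge [ -8.  -28.6 254.7] F -0.3 -0.3 -0.0
15.6 [0.5993 0.049  0.2547] -0.00010346976998629279 [-0.3 -0.4 -0. ] [[-0.116, 0.004, -0.993], [0.993, 0.004, -0.116], [0.003, -1.0, -0.005]]
```

View pics/w16.png

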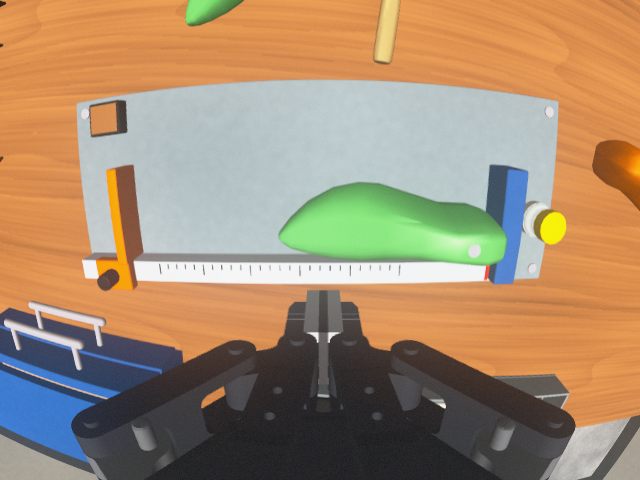

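View pics/c18.png

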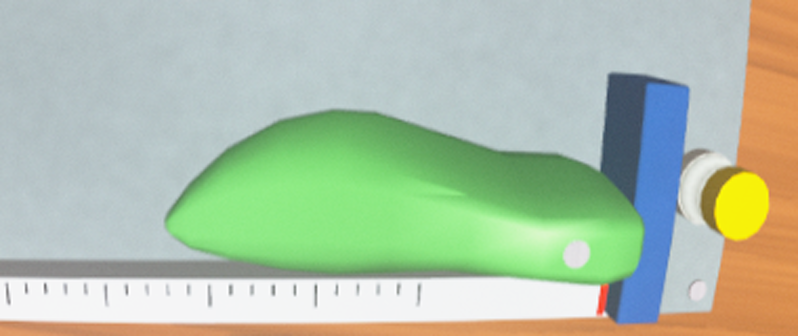

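```bash
python3 - <<'E'
from h import *
import pickle
c=pickle.load(open("w16.pkl","rb"))
f=lambda u,v:(200+u/2.1,130+v/2.1)
for n,uv,z in [("toe",f(165,226),.027),("dot",f(576,254),.097),("stoptopL",f(647,84),.0555),("stop bottom L",f(601,170),.0555),("fence/ball",f(340,271),.04)]: print(n,inv(atz("wrist",uv,z,c)).round(1))
cs=vision.get_calibration("scene")
for nm,s in (("sc15",None),): pass
E
```

```text
toe [ 26.6 -72.6  27. ]
dot [ 17.4 102.8  97. ]
stoptopL [-50.3 150.1  55.5]
stop bottom L [ -9.2 129.9  55.5]
fence/ball [44.8 10.6 40. ]
```

jog_arm([
  {"gripper": 0,"tx": -28,"ty": 15,"tz": -11,"ax": 0,"ay": 0,"az": 0},
  {"gripper": 0,"tx": -28,"ty": 25,"tz": -11,"ax": 0,"ay": 0,"az": 0},
  {"gripper": 0,"tx": -28,"ty": 25,"tz": -10,"ax": 0,"ay": 0,"az": 0},
  {"gripper": 0,"tx": 0,"ty": 25,"tz": 0,"ax": 0,"ay": 0,"az": -0.06},
  {"gripper": 0,"tx": -2,"ty": 25,"tz": 0,"ax": 0,"ay": 0,"az": -0.06},
  {"gripper": 0,"tx": -4,"ty": 25,"tz": 0,"ax": 0,"ay": 0,"az": -0.06},
  {"gripper": 0,"tx": -5,"ty": 25,"tz": 0,"ax": 0,"ay": 0,"az": 0},
  {"gripper": 0,"tx": -5,"ty": 25,"tz": 0,"ax": 0,"ay": 0,"az": 0},
  {"gripper": 0,"tx": -5,"ty": 25,"tz": 0,"ax": 0,"ay": 0,"az": 0},
  {"gripper": 0,"tx": 0,"ty": 0,"tz": 0,"ax": 0,"ay": 0,"az": 0},
])

```text
clock: 16.6
tcp_pos: [0.6378, -0.0315, 0.0345]
orientation: [-1.005, -1.365, 1.161]
contact_force: [0.6, -0.0, 0.2]
grip_width: -0.0001
```

```bash
python3 -c "
from h import *
gt();st()"
```

```text
tcp gauge [  20.9 -112.9   34.5] F 0.6 -0.1 0.2
16.6 [ 0.6378 -0.0315  0.0345] -0.00014207505362562615 [ 0.6 -0.   0.2] [[-0.114, -0.024, -0.993], [0.976, 0.182, -0.117], [0.184, -0.983, 0.003]]
```

Down 4 mm, then forward 31 mm in gentle steps.

jog_arm([
  {"gripper": 0,"tx": 7,"ty": 5,"tz": -3,"ax": 0,"ay": 0,"az": 0},
  {"gripper": 0,"tx": 7,"ty": 1.3,"tz": 0,"ax": 0,"ay": 0,"az": 0},
  {"gripper": 0,"tx": 7,"ty": 1.3,"tz": 0,"ax": 0,"ay": 0,"az": 0},
  {"gripper": 0,"tx": 4,"ty": 0.8,"tz": 0,"ax": 0,"ay": 0,"az": 0},
  {"gripper": 0,"tx": 3,"ty": 0.6,"tz": 0,"ax": 0,"ay": 0,"az": 0},
  {"gripper": 0,"tx": 3,"ty": 0.6,"tz": 0,"ax": 0,"ay": 0,"az": 0},
  {"gripper": 0,"tx": 0,"ty": 0,"tz": 0,"ax": 0,"ay": 0,"az": 0},
])

```text
clock: 17.3
tcp_pos: [0.6414, -0.0018, 0.0349]
orientation: [-1.014, -1.37, 1.159]
contact_force: [0.1, -5.3, 2.5]
grip_width: 0.0001
```

```bash
python3 -c "
from h import *
gt();snap('s17','side');gt();snap('sc17','scene')
a=cv2.imread('pics/s17.png')[140:290,290:450]; a=cv2.resize(a,(0,0),fx=4,fy=4,interpolation=cv2.INTER_CUBIC)
cv2.imwrite('pics/c19.png',a)
a=cv2.imread('pics/sc17.png')[230:340,205:485]; cv2.imwrite('pics/c20.png',cv2.resize(a,(0,0),fx=2.857,fy=2.857,interpolation=cv2.INTER_CUBIC))"
```

```text
tcp gauge [ 27.9 -83.9  34.9] F -0.5 -5.3 2.5
17.35 [ 0.6414 -0.0018  0.0348] -0.00026863423297355214 [ 0.7 -5.   3.4] [[-0.115, -0.015, -0.993], [0.977, 0.179, -0.115], [0.18, -0.984, -0.006]]
tcp gauge [ 27.9 -83.9  34.8] F 0.2 -5.0 3.4
17.4 [ 0.6414 -0.0018  0.0348] 2.095437558716286e-06 [ 0.1 -4.4  3. ] [[-0.114, -0.015, -0.993], [0.977, 0.18, -0.115], [0.18, -0.984, -0.006]]
```

View pics/c19.png

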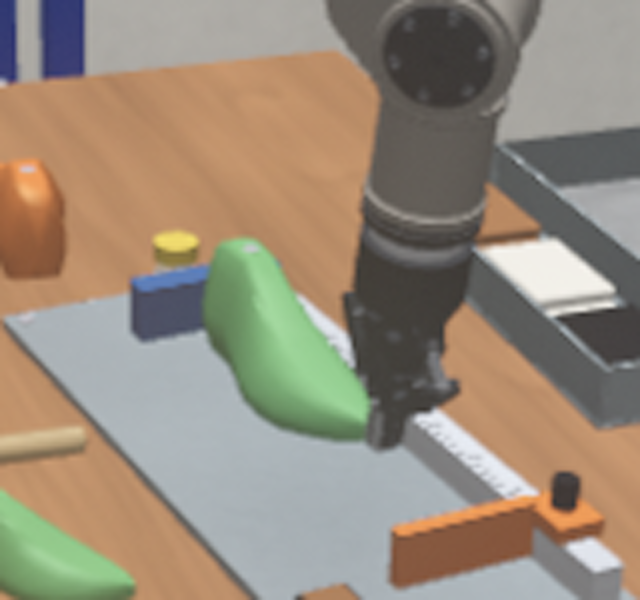

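View pics/c20.png

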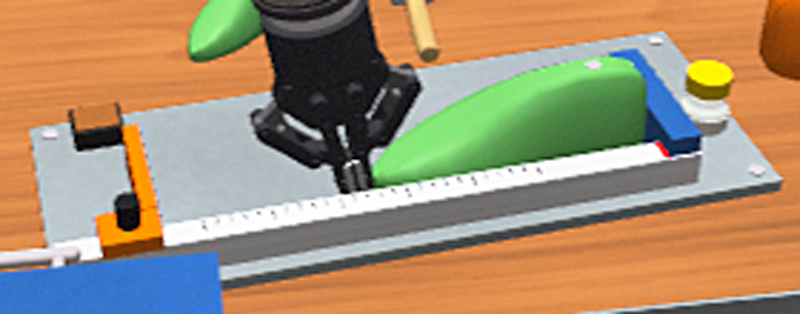

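jog_arm([
  {"gripper": 0,"tx": 3,"ty": 0.6,"tz": 0,"ax": 0,"ay": 0,"az": 0},
  {"gripper": 0,"tx": 0,"ty": 0,"tz": 0,"ax": 0,"ay": 0,"az": 0},
])

```text
clock: 17.6
tcp_pos: [0.6414, -0.0015, 0.0349]
orientation: [-1.018, -1.368, 1.159]
contact_force: [1.6, -11.0, 3.5]
grip_width: -0.0005
```

```bash
python3 -c "
from h import *
gt();snap('sc18','scene')
a=cv2.imread('pics/sc18.png')[230:310,325:465]; cv2.imwrite('pics/c21.png',cv2.resize(a,(0,0),fx=5.5,fy=5.5,interpolation=cv2.INTER_CUBIC))"
```

```text
tcp gauge [ 27.9 -83.6  34.9] F 0.3 -11.1 3.5
17.65 [ 0.6414 -0.0015  0.0349] -6.239658835954528e-05 [ 1.8 -9.9  3.6] [[-0.113, -0.014, -0.994], [0.978, 0.176, -0.113], [0.177, -0.984, -0.006]]
```

View pics/c21.png

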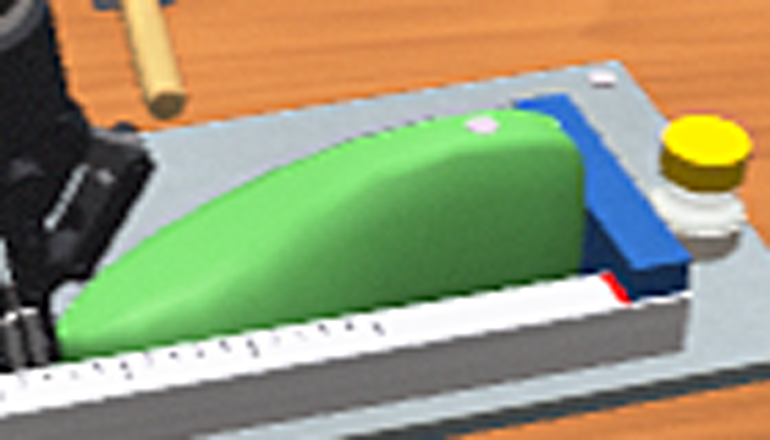

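jog_arm([
  {"gripper": 0,"tx": -12,"ty": -2,"tz": 0,"ax": 0,"ay": 0,"az": 0},
  {"gripper": 0,"tx": 6,"ty": -30,"tz": 0,"ax": 0,"ay": 0,"az": 0.06},
  {"gripper": 0,"tx": 5,"ty": -35,"tz": 5,"ax": 0,"ay": 0,"az": 0.06},
  {"gripper": 0,"tx": 2,"ty": -35,"tz": 25,"ax": 0,"ay": 0,"az": 0.06},
  {"gripper": 0,"tx": 10,"ty": 0,"tz": 35,"ax": 0,"ay": 0,"az": 0},
  {"gripper": 0,"tx": 25,"ty": 0,"tz": 35,"ax": 0,"ay": 0,"az": 0},
  {"gripper": 0,"tx": 30,"ty": 0,"tz": 25,"ax": -0.05,"ay": 0,"az": 0},
  {"gripper": 0,"tx": 30,"ty": 0,"tz": 0,"ax": -0.06,"ay": 0,"az": 0},
  {"gripper": 0,"tx": 22,"ty": 0,"tz": 0,"ax": -0.06,"ay": 0,"az": 0},
  {"gripper": 0,"tx": 0,"ty": 0,"tz": 0,"ax": -0.06,"ay": 0,"az": 0},
  {"gripper": 0,"tx": 0,"ty": 0,"tz": 0,"ax": -0.06,"ay": 0,"az": 0},
  {"gripper": 0,"tx": 0,"ty": 0,"tz": 0,"ax": 0,"ay": 0,"az": 0},
])

```text
clock: 18.85
tcp_pos: [0.5009, 0.094, 0.1339]
orientation: [-1.345, -1.521, 1.127]
contact_force: [-0.0, -0.2, -0.5]
grip_width: -0.0002
```

```bash
python3 -c "
from h import *
gt();snap('w19')"
```

```text
tcp gauge [-100.6   27.6  133.9] F -0.0 -0.2 -0.5
18.9 [0.502  0.0941 0.1343] 0.0001986217766418462 [0.5 0.  0.4] [[-0.118, 0.284, -0.952], [0.993, 0.039, -0.111], [0.005, -0.958, -0.287]]
```

View pics/w19.png

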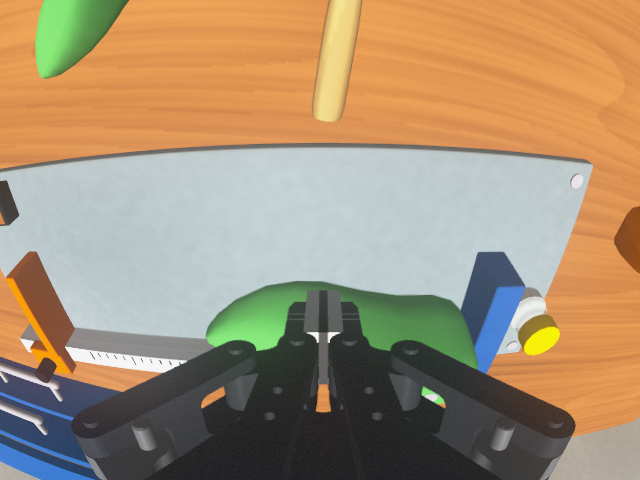

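jog_arm([
  {"gripper": 0,"tx": 0,"ty": 23,"tz": 7,"ax": 0,"ay": 0,"az": 0},
  {"gripper": 0,"tx": 0,"ty": 23,"tz": 7,"ax": 0,"ay": 0,"az": 0},
  {"gripper": 0,"tx": 0,"ty": 23,"tz": 7,"ax": 0,"ay": 0,"az": 0},
  {"gripper": 0,"tx": 0,"ty": 23,"tz": 7,"ax": 0,"ay": 0,"az": 0},
  {"gripper": 0,"tx": 0,"ty": 0,"tz": 0,"ax": 0,"ay": 0,"az": 0},
  {"gripper": 0,"tx": 0,"ty": 3,"tz": -10,"ax": 0,"ay": 0,"az": 0},
  {"gripper": 0,"tx": 0,"ty": 3,"tz": -10,"ax": 0,"ay": 0,"az": 0},
  {"gripper": 0,"tx": 0,"ty": 3,"tz": -10,"ax": 0,"ay": 0,"az": 0},
  {"gripper": 0,"tx": 1,"ty": 2.4,"tz": -8,"ax": 0,"ay": 0,"az": 0},
  {"gripper": 0,"tx": 1,"ty": 1.5,"tz": -5,"ax": 0,"ay": 0,"az": 0},
  {"gripper": 0,"tx": 1,"ty": 1.5,"tz": -5,"ax": 0,"ay": 0,"az": 0},
  {"gripper": 0,"tx": 0,"ty": 0,"tz": 0,"ax": 0,"ay": 0,"az": 0},
])

```text
clock: 20.1
tcp_pos: [0.5532, 0.1043, 0.0463]
orientation: [-1.347, -1.524, 1.125]
contact_force: [-0.1, 0.5, -0.3]
grip_width: 0.0003
```

```bash
python3 -c "
from h import *
gt()"
```

```text
tcp gauge [-47.4  31.7  46.3] F -0.1 0.5 -0.3
```

jog_arm([
  {"gripper": 0,"tx": 1,"ty": 6,"tz": -2,"ax": 0,"ay": 0,"az": 0},
  {"gripper": 0,"tx": 1,"ty": 2,"tz": -4,"ax": 0,"ay": 0,"az": 0},
  {"gripper": 0,"tx": 1,"ty": 1,"tz": -3,"ax": 0,"ay": 0,"az": 0},
  {"gripper": 0,"tx": 0,"ty": 0,"tz": 0,"ax": 0,"ay": 0,"az": 0},
])

```text
clock: 20.5
tcp_pos: [0.5598, 0.1082, 0.0384]
orientation: [-1.34, -1.519, 1.128]
contact_force: [-8.0, 0.8, 1.4]
grip_width: 0.0001
```

```bash
python3 -c "
from h import *
gt()"
```

```text
tcp gauge [-40.3  34.9  38.4] F -7.8 1.7 1.4
```

jog_arm([
  {"gripper": 0,"tx": 2,"ty": 0.9,"tz": -3,"ax": 0,"ay": 0,"az": 0},
  {"gripper": 0,"tx": 1,"ty": 0,"tz": 0,"ax": 0,"ay": 0,"az": 0},
])

```text
clock: 20.7
tcp_pos: [0.5604, 0.1104, 0.0376]
orientation: [-1.339, -1.516, 1.13]
contact_force: [-12.9, -4.2, 3.1]
grip_width: 0.0003
```

```bash
python3 -c "
from h import *
gt();snap('sc20','scene')
a=cv2.imread('pics/sc20.png')[230:310,325:465]; cv2.imwrite('pics/c22.png',cv2.resize(a,(0,0),fx=5.5,fy=5.5,interpolation=cv2.INTER_CUBIC))"
```

```text
tcp gauge [-39.5  36.9  37.6] F -13.3 -2.7 3.1
20.75 [0.5604 0.1105 0.0376] -0.0002202879180676957 [-12.5  -3.8   2.1] [[-0.118, 0.277, -0.954], [0.993, 0.04, -0.112], [0.007, -0.96, -0.279]]
```

View pics/c22.png

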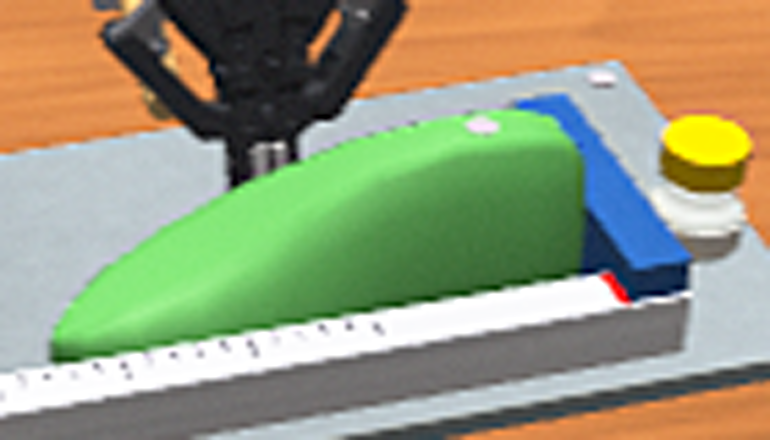

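jog_arm([
  {"gripper": 0,"tx": 0,"ty": -3,"tz": 10,"ax": 0,"ay": 0,"az": 0},
  {"gripper": 0,"tx": 0,"ty": -6,"tz": 20,"ax": 0,"ay": 0,"az": 0},
  {"gripper": 0,"tx": 0,"ty": -6,"tz": 20,"ax": 0,"ay": 0,"az": 0},
  {"gripper": 0,"tx": -10,"ty": -40,"tz": -8,"ax": 0.06,"ay": 0,"az": 0},
  {"gripper": 0,"tx": -15,"ty": -40,"tz": -4,"ax": 0.06,"ay": 0,"az": 0},
  {"gripper": 0,"tx": -15,"ty": -40,"tz": 0,"ax": 0.06,"ay": 0,"az": 0},
  {"gripper": 0,"tx": -15,"ty": -40,"tz": -20,"ax": 0.06,"ay": 0,"az": 0},
  {"gripper": 0,"tx": -10,"ty": -40,"tz": -30,"ax": 0.045,"ay": 0,"az": 0},
  {"gripper": 0,"tx": -5,"ty": -15,"tz": -35,"ax": 0,"ay": 0,"az": 0},
  {"gripper": 0,"tx": 0,"ty": 0,"tz": -20,"ax": 0,"ay": 0,"az": 0},
  {"gripper": 0,"tx": 0,"ty": 0,"tz": 0,"ax": 0,"ay": 0,"az": 0},
])

```text
clock: 21.85
tcp_pos: [0.6051, 0.0482, 0.2464]
orientation: [-1.164, -1.327, 1.277]
contact_force: [0.3, -0.2, -1.0]
grip_width: -0.0
```

```bash
python3 -c "
from h import *
snap('w21');gt();st()
im=cv2.imread('pics/w21.png')[130:290,200:580]; cv2.imwrite('pics/c23.png',cv2.resize(im,(0,0),fx=2.1,fy=2.1,interpolation=cv2.INTER_CUBIC))"
```

```text
21.9 [0.603  0.0476 0.2456] -0.00032653018971401013 [-0.5  0.  -0.4] [[-0.121, 0.027, -0.992], [0.993, 0.012, -0.121], [0.008, -1.0, -0.029]]
tcp gauge [ -4.5 -30.3 245.6] F -0.5 0.1 -0.4
21.9 [0.603  0.0476 0.2456] -0.00032653018971401013 [-0.5  0.  -0.4] [[-0.121, 0.027, -0.992], [0.993, 0.012, -0.121], [0.008, -1.0, -0.029]]
```

View pics/c23.png

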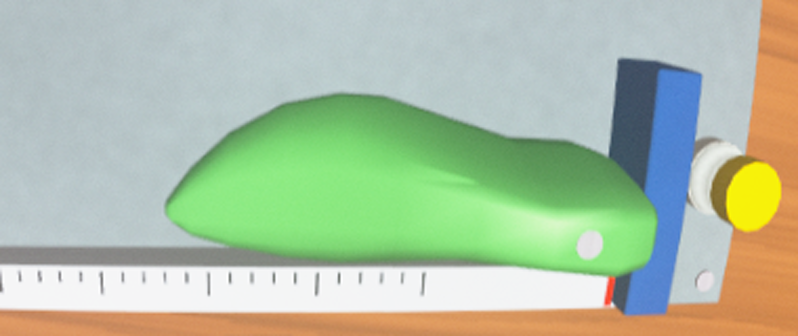

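```bash
python3 - <<'E'
from h import *
import pickle
c=pickle.load(open("w21.pkl","rb"))
f=lambda u,v:(200+u/2.1,130+v/2.1)
for n,uv,z in [("toe",f(165,209),.027),("dot",f(590,244),.097),("stoptopL",f(659,69),.0555),("stoptop far",f(627,314),.0555)]: print(n,inv(atz("wrist",uv,z,c)).round(1))
cs=pickle.load(open("sc20.pkl","rb"))
# triangulate dot with scene sc20
P,e=tri(unproj("wrist",f(590,244),c),unproj("scene",(325+484/5.5,230+126/5.5),cs));print(inv(P),e)
E
```

```text
toe [ 25.  -71.4  27. ]
dot [ 17.1 104.3  97. ]
stoptopL [-51.  150.   55.5]
stoptop far [ 67.9 151.4  55.5]
[ 17.48728373 104.76826488  95.87850524] [np.float64(7.644984997616428e-05), np.float64(7.64498499761746e-05)]
```

jog_arm([
  {"gripper": 0,"tx": -25,"ty": 0,"tz": -3,"ax": 0.02,"ay": 0,"az": 0},
  {"gripper": 0,"tx": -40,"ty": 10,"tz": -3,"ax": 0,"ay": 0,"az": 0},
  {"gripper": 0,"tx": -40,"ty": 10,"tz": -3,"ax": 0,"ay": 0,"az": 0},
  {"gripper": 0,"tx": -40,"ty": 10,"tz": -3,"ax": 0,"ay": 0,"az": 0},
  {"gripper": 0,"tx": -40,"ty": 10,"tz": -3,"ax": 0,"ay": 0,"az": 0},
  {"gripper": 0,"tx": -40,"ty": 10,"tz": 0,"ax": 0,"ay": 0,"az": 0},
  {"gripper": 0,"tx": -25,"ty": 5,"tz": 0,"ax": 0,"ay": 0,"az": -0.06},
  {"gripper": 0,"tx": 0,"ty": 10,"tz": 0,"ax": 0,"ay": 0,"az": -0.06},
  {"gripper": 0,"tx": 0,"ty": 20,"tz": 0,"ax": 0,"ay": 0,"az": -0.06},
  {"gripper": 0,"tx": 0,"ty": 0,"tz": 0,"ax": 0,"ay": 0,"az": 0},
])

```text
clock: 22.9
tcp_pos: [0.6447, -0.1959, 0.1562]
orientation: [-1.003, -1.373, 1.153]
contact_force: [0.1, 0.1, -0.3]
grip_width: 0.0001
```

```bash
python3 -c "
from h import *
snap('w22');gt();st()"
```

```text
22.95 [ 0.6458 -0.1953  0.1577] 3.725383943584868e-05 [0.  0.1 0.5] [[-0.118, -0.017, -0.993], [0.975, 0.188, -0.119], [0.188, -0.982, -0.005]]
tcp gauge [   9.9 -276.6  157.7] F 0.0 0.1 0.5
22.95 [ 0.6458 -0.1953  0.1577] 3.725383943584868e-05 [0.  0.1 0.5] [[-0.118, -0.017, -0.993], [0.975, 0.188, -0.119], [0.188, -0.982, -0.005]]
```

View pics/w22.png

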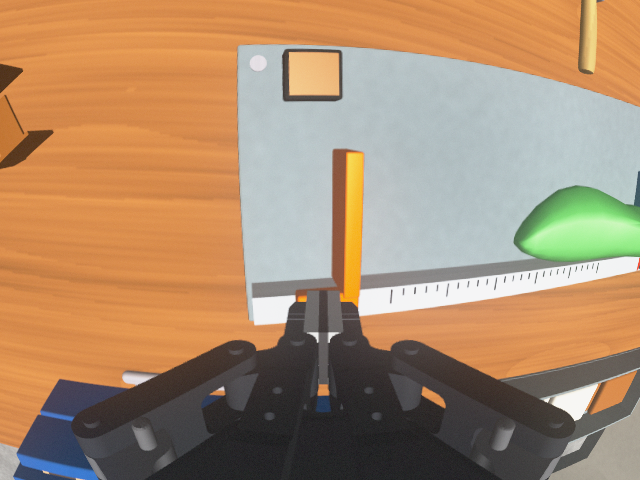

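jog_arm([
  {"gripper": 0,"tx": -5,"ty": 27,"tz": 4,"ax": 0,"ay": 0,"az": 0},
  {"gripper": 0,"tx": -5,"ty": 27,"tz": 4,"ax": 0,"ay": 0,"az": 0},
  {"gripper": 0,"tx": -5,"ty": 27,"tz": 2,"ax": 0,"ay": 0,"az": 0},
  {"gripper": 0,"tx": -5,"ty": 27,"tz": 0,"ax": 0,"ay": 0,"az": 0},
  {"gripper": 0,"tx": 0,"ty": 0,"tz": 0,"ax": 0,"ay": 0,"az": 0},
])

```text
clock: 23.45
tcp_pos: [0.6369, -0.1927, 0.0465]
orientation: [-1.0, -1.376, 1.158]
contact_force: [0.3, 0.1, -0.3]
grip_width: 0.0001
```

```bash
python3 -c "
from h import *
gt();snap('s23','side')
a=cv2.imread('pics/s23.png')[170:320,310:470]; a=cv2.resize(a,(0,0),fx=4,fy=4,interpolation=cv2.INTER_CUBIC)
cv2.imwrite('pics/c24.png',a)"
```

```text
tcp gauge [   1.3 -272.9   46.5] F 0.3 0.1 -0.3
23.5 [ 0.6381 -0.1937  0.0487] 8.598794011273019e-05 [ 0.4 -0.4  0.5] [[-0.122, -0.017, -0.992], [0.975, 0.187, -0.123], [0.188, -0.982, -0.006]]
```

View pics/c24.png

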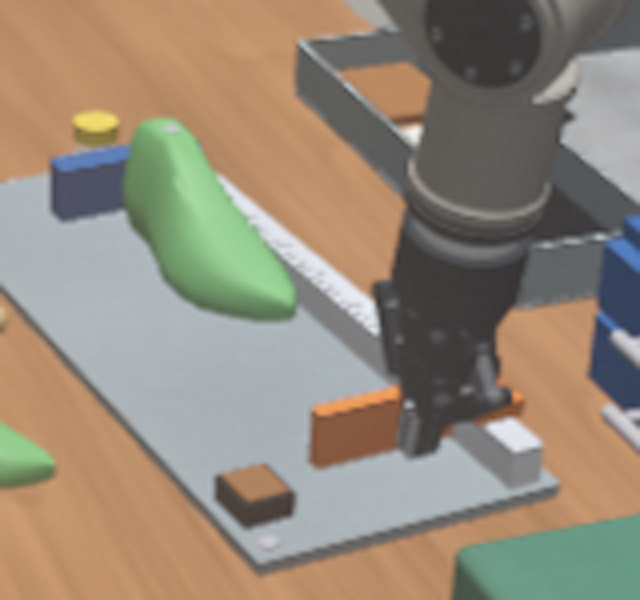

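jog_arm([
  {"gripper": 0,"tx": 8,"ty": 2,"tz": 0,"ax": 0,"ay": 0,"az": 0},
  {"gripper": 0,"tx": 8,"ty": 1.6,"tz": 0,"ax": 0,"ay": 0,"az": 0},
  {"gripper": 0,"tx": 12,"ty": 2.3,"tz": 0,"ax": 0,"ay": 0,"az": 0},
  {"gripper": 0,"tx": 15,"ty": 2.9,"tz": 0,"ax": 0,"ay": 0,"az": 0},
  {"gripper": 0,"tx": 15,"ty": 2.9,"tz": 0,"ax": 0,"ay": 0,"az": 0},
  {"gripper": 0,"tx": 15,"ty": 2.9,"tz": 0,"ax": 0,"ay": 0,"az": 0},
  {"gripper": 0,"tx": 15,"ty": 2.9,"tz": 0,"ax": 0,"ay": 0,"az": 0},
  {"gripper": 0,"tx": 15,"ty": 2.9,"tz": 0,"ax": 0,"ay": 0,"az": 0},
  {"gripper": 0,"tx": 15,"ty": 2.9,"tz": 0,"ax": 0,"ay": 0,"az": 0},
  {"gripper": 0,"tx": 12,"ty": 2.3,"tz": 0,"ax": 0,"ay": 0,"az": 0},
  {"gripper": 0,"tx": 6,"ty": 1.2,"tz": 0,"ax": 0,"ay": 0,"az": 0},
  {"gripper": 0,"tx": 0,"ty": 0,"tz": 0,"ax": 0,"ay": 0,"az": 0},
])

```text
clock: 24.7
tcp_pos: [0.6213, -0.0559, 0.0479]
orientation: [-1.003, -1.379, 1.157]
contact_force: [0.1, -0.3, 0.3]
grip_width: -0.0001
```

```bash
python3 -c "
from h import *
gt();snap('s24','side');snap('w24')
a=cv2.imread('pics/s24.png')[140:290,300:460]; a=cv2.resize(a,(0,0),fx=4,fy=4,interpolation=cv2.INTER_CUBIC)
cv2.imwrite('pics/c25.png',a)"
```

```text
tcp gauge [   1.7 -135.3   47.9] F 0.0 -0.3 0.3
24.75 [ 0.6212 -0.0568  0.0478] 0.00030487901660208964 [-0.6  0.8  0.3] [[-0.121, -0.017, -0.992], [0.974, 0.188, -0.122], [0.189, -0.982, -0.007]]
24.8 [ 0.6212 -0.0574  0.0479] 3.352617512233978e-05 [-1.   0.1  0.4] [[-0.121, -0.016, -0.993], [0.975, 0.188, -0.121], [0.188, -0.982, -0.007]]
```

View pics/c25.png

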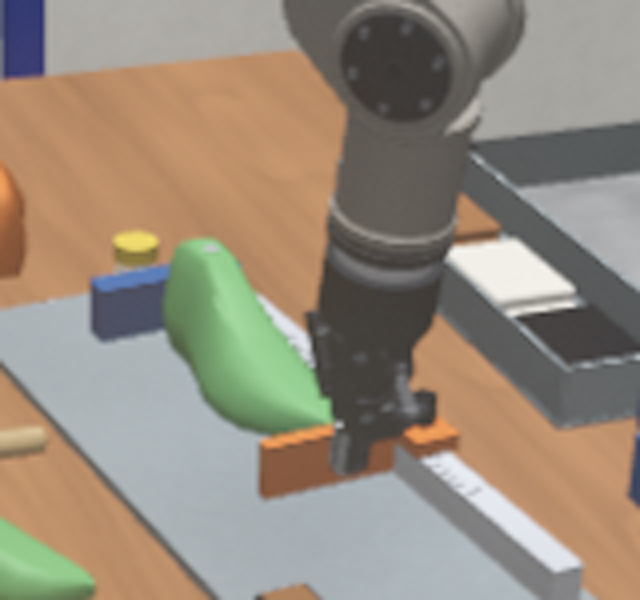

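View pics/w24.png

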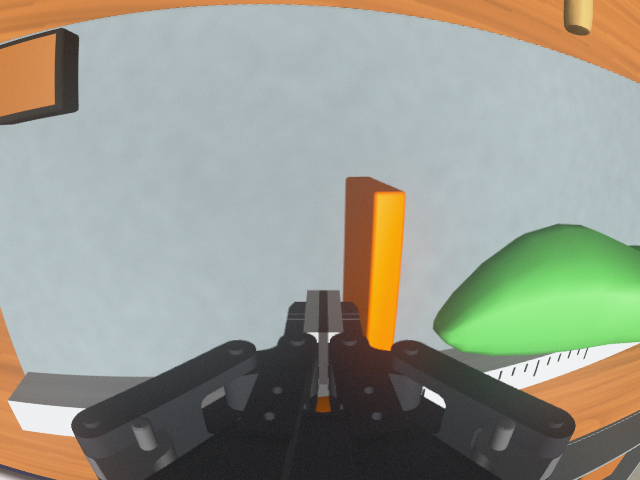

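```bash
python3 - <<'E'
from h import *
import pickle
c=pickle.load(open("w24.pkl","rb"))
for n,uv,z in [("blade front top near",(405,193),.0555),("blade front top 2",(396,345),.0555),("blade back top",(376,192),.0555),("toe",(434,328),.027)]: print(n,inv(atz("wrist",uv,z,c)).round(1))
E
```

```text
blade front top near [ -51.7 -108.7   55.5]
blade front top 2 [  10.2 -107.1   55.5]
blade back top [ -52.1 -119.5   55.5]
toe [ 23.2 -73.6  27. ]
```

jog_arm([
  {"gripper": 0,"tx": 8,"ty": 1.6,"tz": 0,"ax": 0,"ay": 0,"az": 0},
  {"gripper": 0,"tx": 8,"ty": 1.6,"tz": 0,"ax": 0,"ay": 0,"az": 0},
  {"gripper": 0,"tx": 6,"ty": 1.2,"tz": 0,"ax": 0,"ay": 0,"az": 0},
  {"gripper": 0,"tx": 4,"ty": 0.8,"tz": 0,"ax": 0,"ay": 0,"az": 0},
  {"gripper": 0,"tx": 2,"ty": 0.4,"tz": 0,"ax": 0,"ay": 0,"az": 0},
  {"gripper": 0,"tx": 0,"ty": 0,"tz": 0,"ax": 0,"ay": 0,"az": 0},
])

```text
clock: 25.4
tcp_pos: [0.6184, -0.0287, 0.0479]
orientation: [-1.005, -1.379, 1.156]
contact_force: [0.9, 0.0, -0.3]
grip_width: 0.0001
```

```bash
python3 -c "
from h import *
gt();snap('w25')"
```

```text
tcp gauge [   1.9 -107.9   47.9] F 0.9 -0.1 -0.3
25.45 [ 0.6186 -0.0287  0.048 ] -4.577845907053314e-05 [ 0.6  0.1 -1. ] [[-0.121, -0.015, -0.993], [0.975, 0.188, -0.122], [0.188, -0.982, -0.008]]
```

View pics/w25.png

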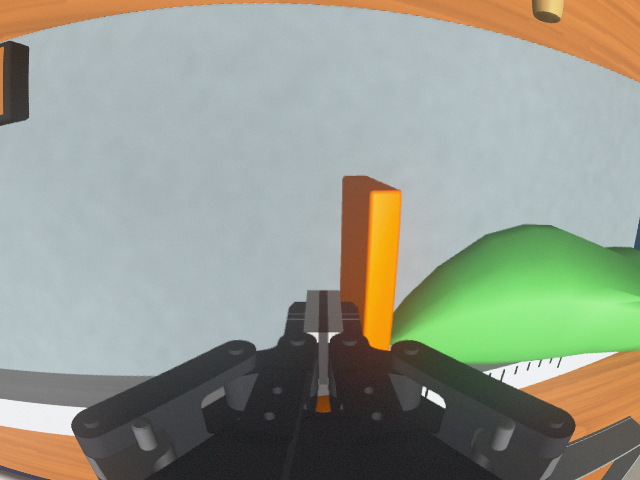

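```bash
python3 - <<'E'
from h import *
import pickle
c=pickle.load(open("w25.pkl","rb"))
for n,uv,z in [("front top near",(401,192),.0555),("front top 2",(392,345),.0555),("toe",(390,340),.027)]: print(n,inv(atz("wrist",uv,z,c)).round(1))
E
```

```text
front top near [-51.6 -82.   55.5]
front top 2 [ 10.5 -80.6  55.5]
toe [ 27.2 -69.5  27. ]
```

jog_arm([
  {"gripper": 0,"tx": 3,"ty": 0.6,"tz": 0,"ax": 0,"ay": 0,"az": 0},
  {"gripper": 0,"tx": 2,"ty": 0.4,"tz": 0,"ax": 0,"ay": 0,"az": 0},
  {"gripper": 0,"tx": 2,"ty": 0.4,"tz": 0,"ax": 0,"ay": 0,"az": 0},
  {"gripper": 0,"tx": 1,"ty": 0.2,"tz": 0,"ax": 0,"ay": 0,"az": 0},
])

```text
clock: 25.85
tcp_pos: [0.6177, -0.0211, 0.048]
orientation: [-1.006, -1.379, 1.156]
contact_force: [0.8, -1.7, -0.6]
grip_width: 0.0002
```

```bash
python3 -c "
from h import *
gt();snap('w26')
im=cv2.imread('pics/w26.png')[170:360,330:480]; cv2.imwrite('pics/c26.png',cv2.resize(im,(0,0),fx=3.1,fy=3.1,interpolation=cv2.INTER_CUBIC))"
```

```text
tcp gauge [   2.2 -100.3   48. ] F 0.6 -1.8 -0.6
25.9 [ 0.6177 -0.021   0.048 ] 0.00017268032487145093 [ 1.5 -2.  -0.2] [[-0.121, -0.014, -0.993], [0.975, 0.187, -0.121], [0.188, -0.982, -0.009]]
```

View pics/c26.png

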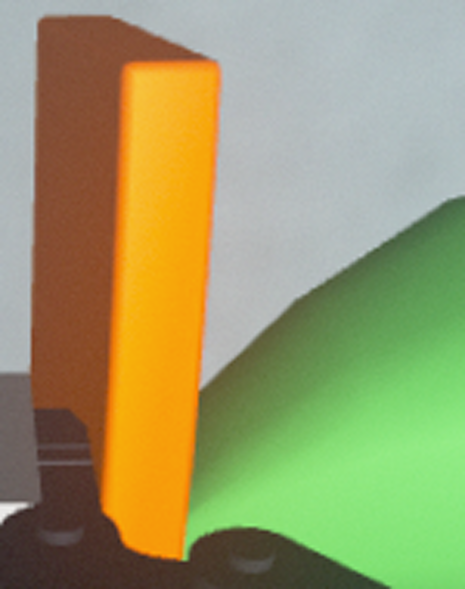

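jog_arm([
  {"gripper": 0,"tx": 1,"ty": 0.2,"tz": 0,"ax": 0,"ay": 0,"az": 0},
  {"gripper": 0,"tx": 0,"ty": 0,"tz": 0,"ax": 0,"ay": 0,"az": 0},
])

```text
clock: 26.1
tcp_pos: [0.6176, -0.0202, 0.048]
orientation: [-1.006, -1.379, 1.156]
contact_force: [1.0, -2.5, 0.3]
grip_width: 0.0001
```

```bash
python3 -c "
from h import *
gt()"
```

```text
tcp gauge [  2.1 -99.4  48. ] F 0.7 -2.6 0.3
```

jog_arm([
  {"gripper": 0,"tx": 1,"ty": 0.2,"tz": 0,"ax": 0,"ay": 0,"az": 0},
  {"gripper": 0,"tx": 0,"ty": 0,"tz": 0,"ax": 0,"ay": 0,"az": 0},
])

```text
clock: 26.3
tcp_pos: [0.6174, -0.0192, 0.048]
orientation: [-1.006, -1.379, 1.156]
contact_force: [1.8, -2.5, -0.4]
grip_width: -0.0
```

```bash
python3 -c "
from h import *
gt()"
```

```text
tcp gauge [  2.1 -98.4  48. ] F 1.4 -2.7 -0.4
```

jog_arm([
  {"gripper": 0,"tx": 1,"ty": 0.2,"tz": 0,"ax": 0,"ay": 0,"az": 0},
  {"gripper": 0,"tx": 0,"ty": 0,"tz": 0,"ax": 0,"ay": 0,"az": 0},
])

```text
clock: 26.5
tcp_pos: [0.6173, -0.0181, 0.048]
orientation: [-1.006, -1.379, 1.156]
contact_force: [1.2, -1.2, 0.7]
grip_width: -0.0001
```

```bash
python3 -c "
from h import *
gt();snap('sc27','scene');gt()
a=cv2.imread('pics/sc27.png')[230:310,315:455]; cv2.imwrite('pics/c27.png',cv2.resize(a,(0,0),fx=5.5,fy=5.5,interpolation=cv2.INTER_CUBIC))"
```

```text
tcp gauge [  2.1 -97.3  48. ] F 1.1 -1.3 0.7
26.55 [ 0.6172 -0.0181  0.048 ] 0.00015100554134375287 [ 1.3 -1.1 -0.7] [[-0.121, -0.015, -0.993], [0.975, 0.187, -0.121], [0.188, -0.982, -0.008]]
tcp gauge [  2.  -97.3  48. ] F 1.2 -1.3 -0.7
```

View pics/c27.png

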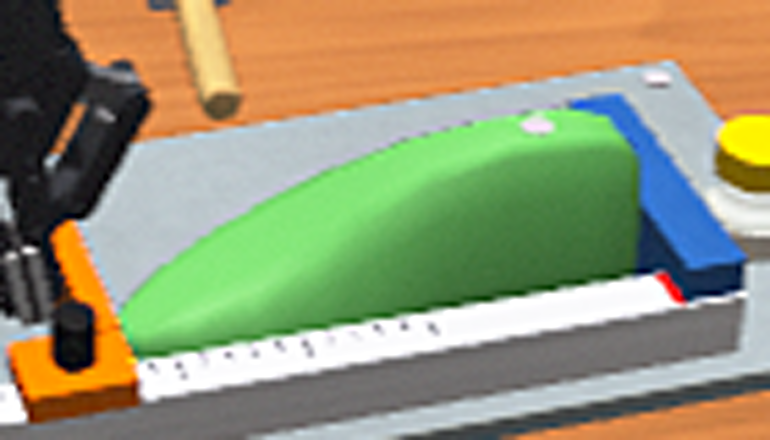

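jog_arm([
  {"gripper": 0,"tx": 1,"ty": 0.2,"tz": 0,"ax": 0,"ay": 0,"az": 0},
  {"gripper": 0,"tx": 0,"ty": 0,"tz": 0,"ax": 0,"ay": 0,"az": 0},
])

```text
clock: 26.75
tcp_pos: [0.6171, -0.0177, 0.048]
orientation: [-1.007, -1.378, 1.156]
contact_force: [2.3, -3.1, -0.1]
grip_width: 0.0
```

```bash
python3 -c "
from h import *
gt()"
```

```text
tcp gauge [  1.9 -96.8  48. ] F 2.0 -3.4 -0.1
```

jog_arm([
  {"gripper": 0,"tx": 0.7,"ty": 0.1,"tz": 0,"ax": 0,"ay": 0,"az": 0},
  {"gripper": 0,"tx": 0,"ty": 0,"tz": 0,"ax": 0,"ay": 0,"az": 0},
])

```text
clock: 26.95
tcp_pos: [0.6171, -0.0176, 0.048]
orientation: [-1.008, -1.378, 1.156]
contact_force: [3.1, -4.4, -0.5]
grip_width: 0.0
```

```bash
python3 -c "
from h import *
gt()"
```

```text
tcp gauge [  1.9 -96.7  48. ] F 2.6 -4.7 -0.5
```

Commanded motion no longer moves the tool and the force has risen to 4.7 N, so the cursor is touching the toe. I'll back off straight and rise clear.

jog_arm([
  {"gripper": 0,"tx": -5,"ty": -1,"tz": 0,"ax": 0,"ay": 0,"az": 0},
  {"gripper": 0,"tx": -15,"ty": -3,"tz": 0,"ax": 0,"ay": 0,"az": 0},
  {"gripper": 0,"tx": -15,"ty": -3,"tz": 0,"ax": 0,"ay": 0,"az": 0},
  {"gripper": 0,"tx": 6,"ty": -30,"tz": 0,"ax": 0,"ay": 0,"az": 0.05},
  {"gripper": 0,"tx": 6,"ty": -40,"tz": 0,"ax": 0,"ay": 0,"az": 0.06},
  {"gripper": 0,"tx": 4,"ty": -45,"tz": 0,"ax": 0,"ay": 0,"az": 0.07},
  {"gripper": 0,"tx": 15,"ty": -45,"tz": 0,"ax": 0,"ay": 0,"az": 0},
  {"gripper": 0,"tx": 25,"ty": -40,"tz": 0,"ax": 0,"ay": 0,"az": 0},
  {"gripper": 0,"tx": 20,"ty": 0,"tz": 0,"ax": 0,"ay": 0,"az": 0},
  {"gripper": 0,"tx": 0,"ty": 0,"tz": 0,"ax": 0,"ay": 0,"az": 0},
])

```text
clock: 27.95
tcp_pos: [0.6127, 0.0102, 0.2507]
orientation: [-1.145, -1.313, 1.289]
contact_force: [0.2, 0.7, -1.0]
grip_width: -0.0
```

```bash
python3 -c "
from h import *
snap('w28');gt();snap('s28','side');snap('sc28','scene')
im=cv2.imread('pics/w28.png')[130:300,180:560]; cv2.imwrite('pics/c28.png',cv2.resize(im,(0,0),fx=2.1,fy=2.1,interpolation=cv2.INTER_CUBIC))
a=cv2.imread('pics/s28.png')[170:290,300:460]; cv2.imwrite('pics/c29.png',cv2.resize(a,(0,0),fx=5,fy=5,interpolation=cv2.INTER_CUBIC))"
```

```text
28.0 [0.6121 0.0083 0.2499] -0.00039406583761835226 [-0.8 -0.  -0.9] [[-0.123, 0.006, -0.992], [0.992, 0.01, -0.123], [0.009, -1.0, -0.008]]
tcp gauge [ -0.  -70.5 249.9] F -0.8 0.1 -0.9
28.05 [0.6117 0.0069 0.2494] 8.007712824713122e-06 [ 0.1 -1.3 -0.7] [[-0.121, 0.006, -0.993], [0.993, 0.009, -0.121], [0.009, -1.0, -0.007]]
28.1 [0.6116 0.0061 0.2493] 0.0004666130244137711 [-0.4  0.3 -0.8] [[-0.12, 0.006, -0.993], [0.993, 0.009, -0.12], [0.008, -1.0, -0.007]]
```

View pics/c28.png

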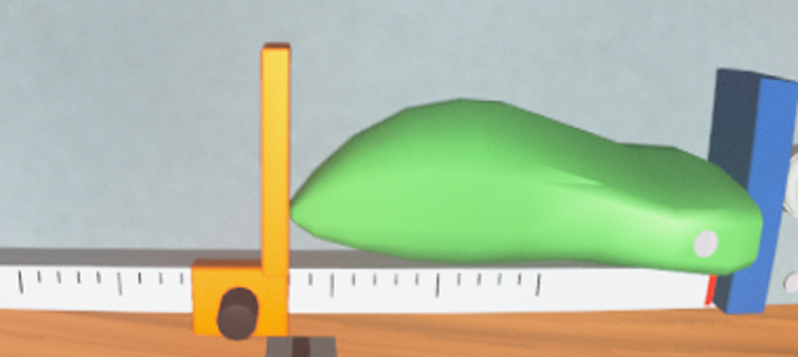

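View pics/c29.png

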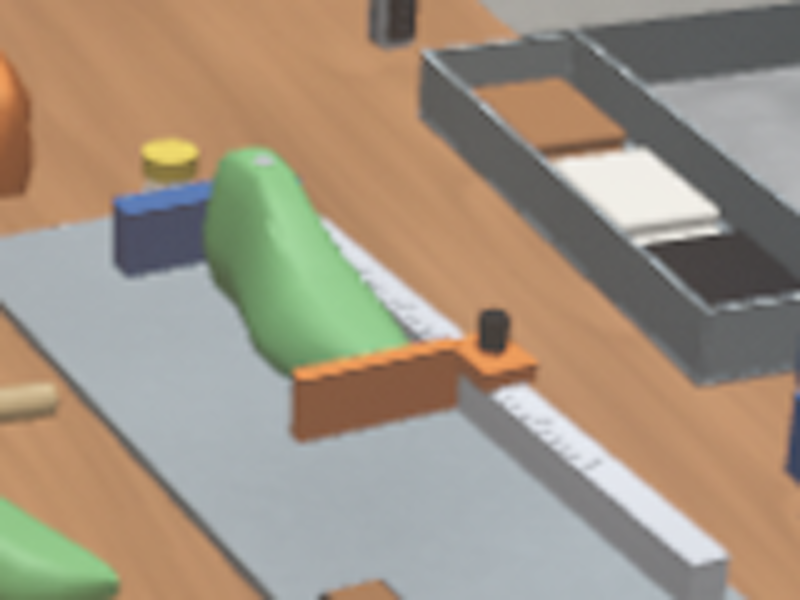

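View pics/sc28.png

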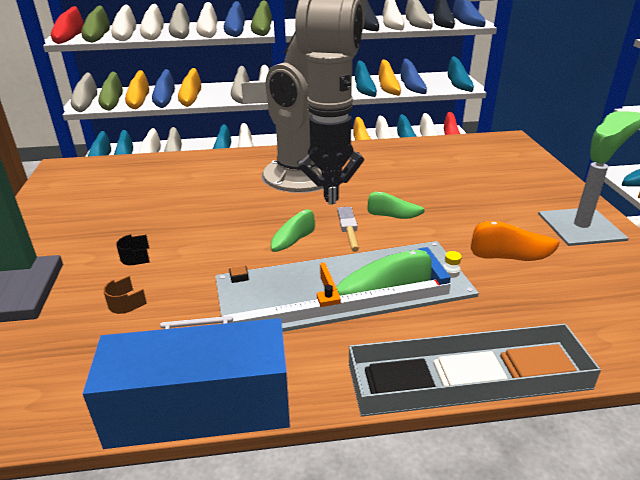

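```bash
python3 - <<'E'
from h import *
import pickle
c=pickle.load(open("w28.pkl","rb")); print("cam",inv(np.array(c["world_from_camera"])[:3,3]))
f=lambda u,v:(180+u/2.1,130+v/2.1)
for n,uv,z in [("toe",f(291,213),.027),("face top",f(290,213),.0555),("face top near",f(290,46),.0555),("dot",f(706,243),.097)]: print(n,inv(atz("wrist",uv,z,c)).round(1))
im=cv2.imread('pics/w28.png')[205:260,295:350]; cv2.imwrite('pics/c30.png',cv2.resize(im,(0,0),fx=10,fy=10,interpolation=cv2.INTER_CUBIC))
E
```

```text
cam [-74.00997751 -70.5963299  378.88120738]
toe [ 26.2 -70.3  27. ]
face top [ 18.1 -70.8  55.5]
face top near [-53.4 -71.3  55.5]
dot [ 17.5 104.1  97. ]
```

View pics/c30.png

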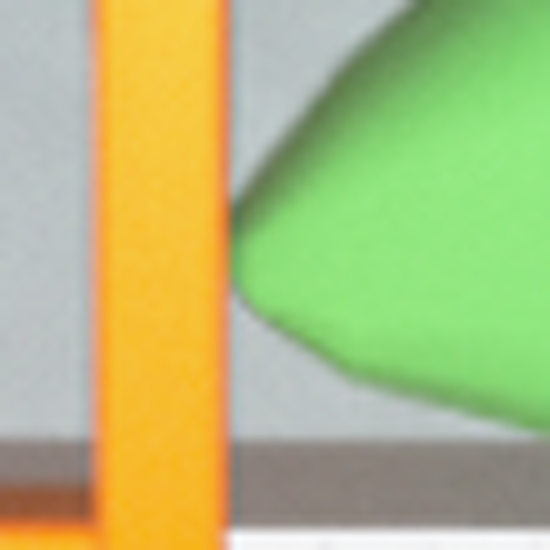

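jog_arm([
  {"gripper": 0,"tx": 0,"ty": 0,"tz": 0,"ax": 0,"ay": 0,"az": 0},
  {"gripper": 0,"tx": 0,"ty": 0,"tz": 0,"ax": 0,"ay": 0,"az": 0},
])

```text
clock: 28.3
tcp_pos: [0.6119, 0.0062, 0.2495]
orientation: [-1.149, -1.306, 1.287]
contact_force: [-0.6, -0.4, -0.2]
grip_width: 0.0001
```

```bash
python3 -c "
from bench import ticket
print(ticket.hand_in())"
```

```text
the job is handed in; nothing more can be done
None
```

The green last is set against the heel stop and along the fence, and the orange cursor touches its toe. I handed the job in at 28.3 s, with the gripper about 0.25 m up and touching nothing.

**How it was done:** I pushed the last with closed fingers to the fence, then along the fence to the stop. The first toe push swung the heel away from the fence, so I pressed the heel back in. I then seated the heel at about 11 N and pressed the side home at about 13 N. Only after that did I push the cursor up, stopping when it stalled at about 4.7 N.

**Last checks:**
- **Toe and cursor:** the toe measures y = -70.3 mm and the cursor face about -70.8 mm in the gauge. That is a reading of about 0.164, against the 0.165 expected. No gap shows between them in the enlarged view from above.
- **Last stayed put:** the mark on the heel top moved 0.4 mm or less after the last was seated, which is within reading error.
- **Other objects:** nothing else looks moved in the scene picture.

**Weak points:**
- **Heel along the fence:** I could not see directly that the inner heel touches the fence. I judged it from the push forces and unchanged mark positions. My picture estimates of the last's angle disagree by about 0.02 to 0.03 rad.
- **Gripper contact:** on the first side push the gripper linkage probably brushed the last, at under 10 N. After that I pushed with the tool tilted.

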